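# Clip a small leaded panel on to the inspection light stage

### The arm

A 6-joint arm with a two-finger parallel gripper is mounted at the origin on the work surface. World frame = base frame: x ahead of the robot, y to its left, z up, the work surface at z = 0. Lengths are in m, angles in rad, forces in N, time in s.
With the tool pointing down it reaches from about 0.425 to 0.95 m from the base axis. Payload 3.5 kg.
Tool frame: the origin (TCP) lies on the centre line of the jaws, within the pads' length; the fingertips stand ahead of it and the grasp point (between the pads) lies 11 mm behind it (tips_ahead is the z of the fingertips in the tool frame, in m); z points along the fingers, y is the direction in which the jaws open and shut (so a half turn about z gives the same grasp; the last joint's range is limited). The gripper opens to 85 mm and grips with 20 to 120 N. Pads are 22 mm wide; open, the fingers measure 114 mm over their backs; the gripper's body (76 mm by 85 mm) begins 54 mm behind the grasp point. The pads swing forward as they close: fully open they stand 13 mm farther back than shut.
Start: joints at [1.1, 0.286, 1.577, -0, 1.279, -0.15], TCP at [0.213, 0.641, 0.239] pointing down, gripper open.
Joint ranges: [-2.77, 2.77], [-0.9, 2.22], [0.21, 2.48], [-1.53, 4.67], [0.24, 2.81], [-2.84, 2.84]. Speed limits (rad/s): [2.79, 2.79, 3.14, 3.14, 3.14, 3.14].

### API

Orientations are given as a unit quaternion [x, y, z, w].
In Python, from plant import * gives the robot as it stands. The module is installed in compiled form; this text tells all that it offers.
- The arm moves only by the tool move_arm, never from a script. Its arguments are lists of equal length, an entry for each row: "linear": the shift along the world's x, y, z in m, a list of three; "twist": the turn, a rotation vector about the world's x, y, z in degrees, a list of three. A call has 1 to 20 rows; each row shifts and turns the pose as measured when the row begins; what a row does not reach is not made up. A row lasts 1/12 s, in which the tool goes at most 41.7 mm and 7.16 degrees, less where a joint would pass 70% of its speed; a pose out of reach is approached as far as the arm can. A call is refused whole if a number of a shift passes 0.0417 or a number of a turn 7.16, either way. A call with a gripper value outside its range is refused whole. "grip" is the opening, from 0 (shut) to 1 (fully open), set as the call begins (left out, the last holds). The fingers move at their own pace and stop on an object; "force" is the grip in N (left out, the last holds). Time passes only in rows, so rows that do not move let the fingers close. It gives the time, the measured TCP pose, the force and the opening at its end, in the units of the state.
- get_state(): the state, without advancing time (a new reading comes with each control period).
- read_camera(name): name is "scene" or "top"; returns a dict with "img" (384x512x3 uint8, blue, green, red), "depth" (384x512 float32, m along the optical axis (not along the pixel's ray), 0 where there is no reading), "fx", "fy", "cx", "cy" (pixels), "rvec" (rotation vector, rad) and "tvec" (3), from world to camera coordinates, as OpenCV has them. Camera axes: x right, y down, z forward; pixel columns grow to the right and rows downward; lengths in m; the calibration is good to about 2 mm. A picture is of the moment at which its call begins.
- sign_off(): hands the job in, once; it reports no verdict.
The state is a dict: "time": time; "qpos": joint angles; "dq": joint speeds; "joint_efforts": joint torques, N m; "eef_pos": TCP position; "tcp_rot": TCP orientation; "contact_force": force on the tool from outside, world axes, zero at the start; "wrist_torque": the same for the moment, N m; "opening": opening from 0.0 (shut) to 1.0 (fully open).
Only numpy, scipy, OpenCV 4.12 (cv2) and the standard library are available. Lean on these libraries where they do the work, as an engineer would, in place of code of your own. Each camera call takes 0.05 s, during which the arm holds its last target.

### The job

Take the small oblong leaded glass panel off its drying rest, lay it flat on the inspection light stage lengthways in front of the two sprung clips, and slide it in under both clips until they have ridden over the raised lead border of its end and snapped down on to the glass behind it. Its cement is still fresh, so push gently, by feel, and do not force it against the stop behind the clips; leave the other things on the bench alone, and let go of it there.

Things in the scene. Friction and masses are not known exactly. Their poses are not given: they have to be found in the camera images.
- panel_centre (a point): Centre, 4 mm above the underside, of the small oblong leaded panel, loose: 104 mm long (its x), 62 mm wide (y), 8 mm thick (z), 0.12 to 0.24 kg. Raised lead border 7 mm wide and 8 mm thick all round; inside it the glass face lies 2.5 mm lower, above and below. Both ends and both faces are alike. It starts level on the rest, lengthways along the rest's x. Its cement is fresh: over 16 N at the clips or stop, or 25 N down on the stage, springs its lead.
- rest: Fixed drying rest: a 150 x 130 x 5 mm board with two wooden battens across it (14 mm wide, 120 mm long, centres 42 mm either side of the middle, tops 21 mm above the bench). Origin at the centre of the underside, on the bench; the battens run along its y. The panel's long edges are free between the battens.
- stage_top (a point): Centre of the level top, 50 mm above the bench, of the fixed inspection light stage: a grey box 260 mm (x) by 200 mm (y) with a metal top and a white opal window. Its x runs from the open end, on the robot's side, towards the clips; z is up. Clear top from the open end (x = -130 mm) to the lips of the clips (x = -8 to +30 mm, as the clip bar is set): the panel can be laid there.
- slot_left (a point): Middle of the left clamp slot in the stage top (x +68, y +64 mm from stage_top). Across both slots a dark steel clip bar, 150 mm along y, 34 mm deep, 10 mm high, is fixed by brass thumbscrews, 24 mm high. Its upright front face is the stop for the panel's end: square to the stage's x, at x = +30 to +68 mm from stage_top, wherever it was last clamped. Not measured: to be felt or seen.
- slot_right (a point): Middle of the right clamp slot (x +68, y -64 mm). On the bar, at y = +13 and -13 mm from stage_top, sit two alike sprung clips, steel strips 10 mm wide, 18 mm high: from a pivot over the bar each comes forward and down to a rounded nose 13.5 mm before the stop face, 3.5 mm above the top when empty, then turns up in a 17 degree entry lip, its tip 38 mm before the face and 11 mm above the top.
- clip_left (a joint): Angle (rad) of the clip at y = +13 mm: 0 empty, about 0.10 with the nose up on the lead border, about 0.05 once snapped down on the glass; the nose presses with 0.8 to 1.5 N; above 0.3 it is bent. A panel pushed in along the top meets the lips some 28 mm before the stop; the push rises to 6 to 14 N as the clips climb, falls at the snap, 4 mm short of the stop, and rises steeply at the stop.
- clip_right (a joint): The same for the clip at y = -13 mm, 0 to 0.6 rad, growing as the clip is lifted.

How it is judged:
On the way, in this order (a step that is already met when the one before it is completed fails the run):
1. the panel lies flat on the stage, short of the clips (z of panel_centre in the frame of stage_top between 0.002 and 0.006 m and angle between panel_centre's own z axis and vertical below 0.05 rad and horizontal distance between panel_centre and stage_top below 0.12 m and value of joint each of clip_left, clip_right below 0.02 rad), for 0.1 s.
2. both clips have ridden up on to the border (value of joint each of clip_left, clip_right above 0.085 rad), for 0.04 s.
At the end, for the whole second after the job is handed in: The panel lies flat and still on the stage, lengthways (within 0.12 rad of the stage's x), and both clips have snapped down behind its end border on to the glass (each clip's angle between 0.025 and 0.075 rad) (value of joint clip_left between 0.025 and 0.075 rad and value of joint clip_right between 0.025 and 0.075 rad and angle between the x axis of panel_centre and the x axis of stage_top, either way round below 0.12 rad and angle between panel_centre's own z axis and vertical below 0.04 rad and z of panel_centre in the frame of stage_top between 0.0025 and 0.0055 m and linear speed of panel below 0.01 m/s); the robot touches nothing.
It fails at once if the panel is pushed against the clip bar or clips with more than 16 N (contact force between panel and bar above 16 N).
It fails at once if the panel is pressed on the stage with more than 25 N (contact force between panel and stage above 25 N).
It fails at once if a clip is bent up beyond 0.3 rad (value of joint any of clip_left, clip_right above 0.3 rad).
It fails at once if something else on the bench is moved more than 30 mm (distance of any of round_panel, brush, solder_spool, flux_bottle, cement_tin, running_pliers, glass_cutter, came_offcut from where it was at the start of the episode above 0.03 m).
It also fails if it takes over 72 s, if anything falls off the work surface, if the arm or the gripper's body presses on something with over 40 N, if the wrist force passes 120 N, or if a joint passes its speed limit or range.

## Working session

There is one attempt and no reset: what is moved stays moved. The work goes in short steps, Python scripts to look and compute and a tool call to move; the robot and the scene stay as the last step left them, time stands still between calls to the robot, and variables do not carry over. Pictures are saved under pics/ and viewed, and the job is handed in when it is done.

Besides the shell and the picture viewer there is one more tool, called after ">>>" as name(argument=value, ...), one argument or row to a line, values as JSON. move_arm: Moves the arm, as the interface text tells. Its arguments: {"type":"object","properties":{"linear":{"type":"array","items":{"type":"array","items":{"type":"number"}}},"twist":{"type":"array","items":{"type":"array","items":{"type":"number"}}},"grip":{"type":"number"},"force":{"type":"number"}},"required":["linear","twist"]}

```bash
mkdir -p pics && cat > h.py <<'E'
import numpy as np, cv2
from plant import *
def cam(n):
    c=read_camera(n); R=cv2.Rodrigues(np.array(c["rvec"],float).reshape(3,1))[0]; c["R"]=R; c["t"]=np.array(c["tvec"],float).ravel(); return c
def onplane(c,u,v,z):
    d=np.array([(u-c["cx"])/c["fx"],(v-c["cy"])/c["fy"],1.0]); d=c["R"].T@d; o=-c["R"].T@c["t"]
    return o+d*(z-o[2])/d[2]
def pts(c):
    v,u=np.mgrid[:384,:512]; z=c["depth"]
    P=np.stack([(u-c["cx"])/c["fx"]*z,(v-c["cy"])/c["fy"]*z,z],-1)
    W=(P-c["t"])@c["R"]; W[z<=0]=np.nan; return W
def proj(c,p):
    q=c["R"]@np.array(p)+c["t"]; return np.array([c["fx"]*q[0]/q[2]+c["cx"],c["fy"]*q[1]/q[2]+c["cy"]])
E
python3 - <<'E'
from h import *
print(get_state())
for n in("scene","top"):
    c=cam(n); cv2.imwrite(f"pics/{n}0.png",cv2.resize(c["img"],(800,600),interpolation=cv2.INTER_CUBIC)); print(n,-c["R"].T@c["t"],c["fx"],c["R"])
    np.savez(f"{n}0.npz",**{k:np.array(v) for k,v in c.items()})
E
```

```text
{'time': 0.0, 'qpos': array([ 1.09995903e+00,  2.87204024e-01,  1.57816150e+00, -2.77010259e-05,
        1.27856748e+00, -1.50008386e-01]), 'dq': array([ 0.00017052, -0.00108473,  0.00119805,  0.00039778, -0.00070029,
        0.0004015 ]), 'joint_efforts': array([-2.03231531e-03, -4.06006157e+01, -2.92609888e+01, -3.56599558e-04,
        6.01338164e-03, -1.35197016e-06]), 'eef_pos': array([0.21256013, 0.6399998 , 0.23792995]), 'tcp_rot': array([ 1.59723291e-01,  9.87161132e-01, -1.11829514e-03, -3.44818003e-04]), 'contact_force': array([-0.11583592, -0.24187645,  0.13830441]), 'wrist_torque': array([-0.01738088,  0.01124397,  0.00479809]), 'opening': 1.0028228296321564}
scene [ 0.93372939 -0.33469808  0.72457366] 349.87253127274766 [[ 0.75691304  0.65341724  0.01133872]
 [ 0.54349341 -0.61975391 -0.56614486]
 [-0.3629016   0.43468494 -0.82422778]]
top [0.60675112 0.00200125 0.7347525 ] 346.7823475749638 [[-0.02867094 -0.99952237 -0.01153287]
 [-0.99828292  0.02922116 -0.0507674 ]
 [ 0.05108016  0.01005752 -0.99864391]]
```

View pics/top0.png

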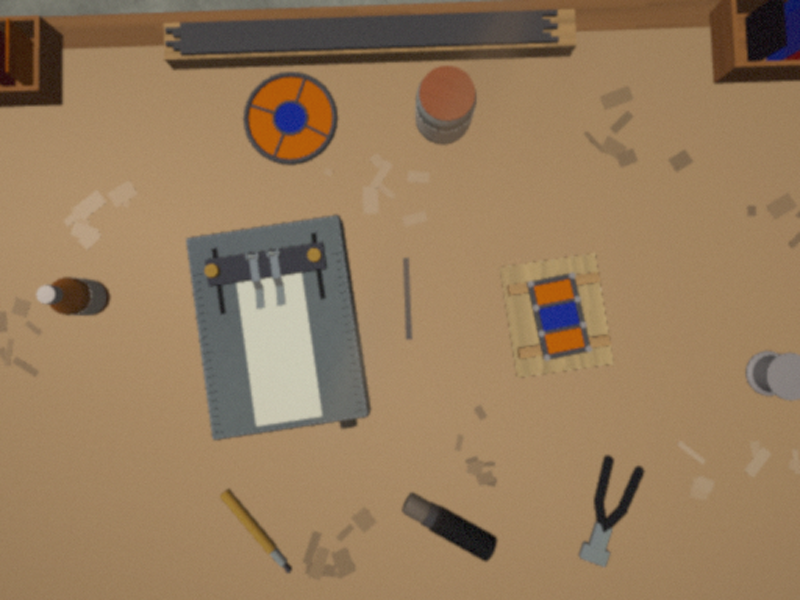

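View pics/scene0.png

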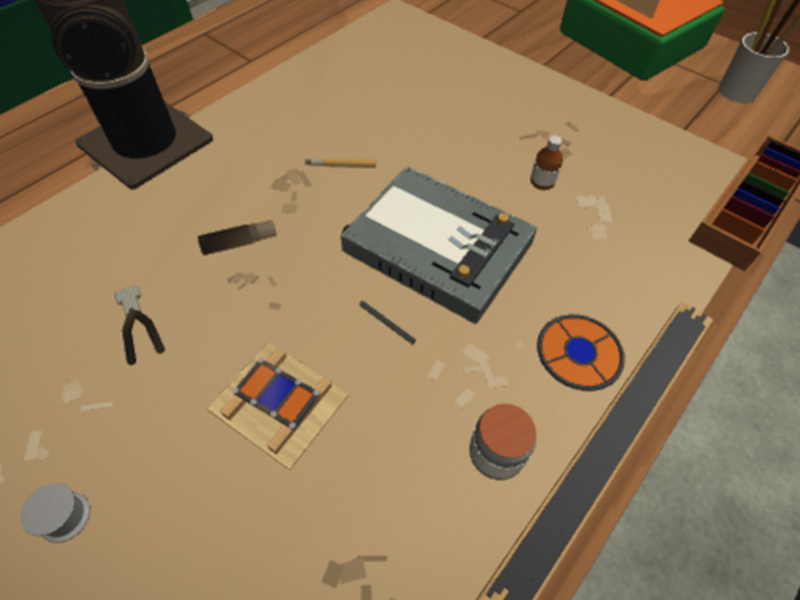

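```bash
python3 - <<'E'
import plant; print([n for n in dir(plant) if not n.startswith('__')], getattr(plant,'tips_ahead',None))
import numpy as np,cv2
from h import onplane,pts
for n in("top","scene"):
    c=dict(np.load(n+"0.npz")); 
    im=c["img"]; hsv=cv2.cvtColor(im,cv2.COLOR_BGR2HSV); W=pts(c)
    print(n)
    # panel colored glass: saturated, near panel
    near=(np.hypot(W[...,0]-0.63,W[...,1]+0.28)<0.09)
    m=((hsv[...,1]>190)&(hsv[...,2]>60)&near).astype(np.uint8)
    vs,us=np.nonzero(m); print('glass px',len(us), np.nanmedian(W[m>0],0))
    P=np.array([onplane(c,u,v,0.0265)[:2] for u,v in zip(us,vs)],np.float32)
    print('panel rect glass (48x90 exp)',cv2.minAreaRect(P))
    # stage: depth 45..55
    m=((W[...,2]>0.043)&(W[...,2]<0.057)&(np.hypot(W[...,0]-0.6,W[...,1]-0.12)<0.2)).astype(np.uint8)
    m=cv2.morphologyEx(m,cv2.MORPH_CLOSE,np.ones((9,9),np.uint8))
    m=cv2.morphologyEx(m,cv2.MORPH_OPEN,np.ones((5,5),np.uint8))
    vs,us=np.nonzero(m);P=np.array([onplane(c,u,v,0.05)[:2] for u,v in zip(us,vs)],np.float32)
    print('stage',cv2.minAreaRect(P),np.nanmedian(W[m>0],0))
    # white window
    m=((hsv[...,1]<60)&(hsv[...,2]>170)&(np.hypot(W[...,0]-0.58,W[...,1]-0.11)<0.16)).astype(np.uint8)
    k,l,s,_=cv2.connectedComponentsWithStats(m); j=1+np.argmax(s[1:,4]); m=(l==j)
    vs,us=np.nonzero(m);P=np.array([onplane(c,u,v,0.05)[:2] for u,v in zip(us,vs)],np.float32)
    print('window',cv2.minAreaRect(P))
    # brass
    m=((hsv[...,1]>110)&(hsv[...,0]>12)&(hsv[...,0]<32)&(W[...,2]>0.055)&(np.hypot(W[...,0]-0.6,W[...,1]-0.12)<0.2)).astype(np.uint8)
    k,l,s,ce=cv2.connectedComponentsWithStats(m)
    for i in range(1,k):
        if s[i,4]>8: print('brass',s[i,4],ce[i],onplane(c,*ce[i],0.072))
    # dark bar
    m=((hsv[...,2]<75)&(W[...,2]>0.054)&(np.hypot(W[...,0]-0.6,W[...,1]-0.12)<0.2)).astype(np.uint8)
    vs,us=np.nonzero(m);P=np.array([onplane(c,u,v,0.06)[:2] for u,v in zip(us,vs)],np.float32)
    if len(P): print('bar',len(P),cv2.minAreaRect(P))
    x0,y0,x1,y1=(110,125,250,290) if n=="top" else (210,100,350,210)
    cv2.imwrite(f"pics/{n}_crop.png",cv2.resize(im[y0:y1,x0:x1],None,fx=4 if n=='top' else 5,fy=4 if n=='top' else 5,interpolation=cv2.INTER_CUBIC)[:600,:800])
    x0,y0=(310,155) if n=="top" else (125,210)
    cv2.imwrite(f"pics/{n}_cropp.png",cv2.resize(im[y0:y0+95,x0:x0+105],None,fx=6,fy=6,interpolation=cv2.INTER_CUBIC))
E
```

```text
['Unreachable', 'get_state', 'read_camera', 'sign_off', 'tips_ahead'] 0.008
top
glass px 392 [ 0.61150984 -0.20780138  0.0271777 ]
panel rect glass (48x90 exp) ((0.6091622114181519, -0.20639356970787048), (0.08861655741930008, 0.027900533750653267), 9.612775802612305)
stage ((0.6050225496292114, 0.1656898409128189), (0.25861072540283203, 0.19949619472026825), 7.0344672203063965) [0.59052313 0.16295446 0.05061685]
window ((0.5762958526611328, 0.16336491703987122), (0.18149252235889435, 0.08313099294900894), 6.991217136383057)
brass 65 [200.69230769 162.78461538] [0.69142692 0.11271146 0.072     ]
brass 65 [135.10769231 172.8       ] [0.67585604 0.2395859  0.072     ]
bar 839 ((0.6832834482192993, 0.17540903389453888), (0.034482695162296295, 0.1488918960094452), 7.0560302734375)
scene
glass px 200 [ 0.63208131 -0.20859692  0.02581315]
panel rect glass (48x90 exp) ((0.6077825427055359, -0.2066197544336319), (0.08786085247993469, 0.028236407786607742), 9.862858772277832)
stage ((0.6061334609985352, 0.16006998717784882), (0.2590084373950958, 0.20211130380630493), 7.070143699645996) [0.60674785 0.15116147 0.04904048]
window ((0.5734013319015503, 0.16147685050964355), (0.17933917045593262, 0.0842171162366867), 7.040821075439453)
brass 36 [321.44444444 140.02777778] [0.67633548 0.23462127 0.072     ]
brass 51 [296.25490196 172.96078431] [0.69108257 0.10964346 0.072     ]
bar 479 ((0.6840205192565918, 0.17131777107715607), (0.034657351672649384, 0.15201342105865479), 7.165933132171631)
```

```bash
python3 - <<'E'
import numpy as np,cv2
from h import onplane,pts
for n in("top","scene"):
    c=dict(np.load(n+"0.npz")); im=c["img"]; hsv=cv2.cvtColor(im,cv2.COLOR_BGR2HSV); W=pts(c)
    near=(np.hypot(W[...,0]-0.61,W[...,1]+0.2)<0.1)
    m=((hsv[...,1]>185)&(hsv[...,2]>60)&near).astype(np.uint8)
    k,l,s,_=cv2.connectedComponentsWithStats(m); m=np.isin(l,[i for i in range(1,k) if s[i,4]>40])
    vs,us=np.nonzero(m)
    P=np.array([onplane(c,u,v,0.0265)[:2] for u,v in zip(us,vs)],np.float32)
    print(n,len(P),cv2.minAreaRect(P),P.mean(0),np.nanmedian(W[m],0))
    m2=near&(W[...,2]>0.0245)&(W[...,2]<0.034); P=np.array([onplane(c,u,v,0.029)[:2] for v,u in zip(*np.nonzero(m2))],np.float32); print('z-based',len(P),cv2.minAreaRect(P))
    # rest board
    m3=near&(W[...,2]>0.003)&(hsv[...,2]>0); 
    o=im.copy(); o[m]=(0,255,0)
    x0,y0=(310,155) if n=="top" else (125,210)
    a=np.hstack([im[y0:y0+95,x0:x0+105],o[y0:y0+95,x0:x0+105]])
    cv2.imwrite(f"pics/{n}_cropp2.png",cv2.resize(a,None,fx=3.8,fy=3.8,interpolation=cv2.INTER_CUBIC))
E
```

```text
top 835 ((0.6072311401367188, -0.1971808671951294), (0.08946652710437775, 0.04711392894387245), 9.941463470458984) [ 0.60736364 -0.19728075] [ 0.607454   -0.19704053  0.02714021]
z-based 1578 ((0.6077186465263367, -0.19690316915512085), (0.10419246554374695, 0.06385886669158936), 10.440409660339355)
scene 405 ((0.6059389114379883, -0.1980086863040924), (0.08849915117025375, 0.04680614545941353), 10.187905311584473) [ 0.61009234 -0.19894074] [ 0.62843807 -0.19951961  0.02592565]
z-based 1198 ((0.6071681976318359, -0.19974705576896667), (0.10557520389556885, 0.06332269310951233), 9.977950096130371)
```

View pics/top_cropp2.png

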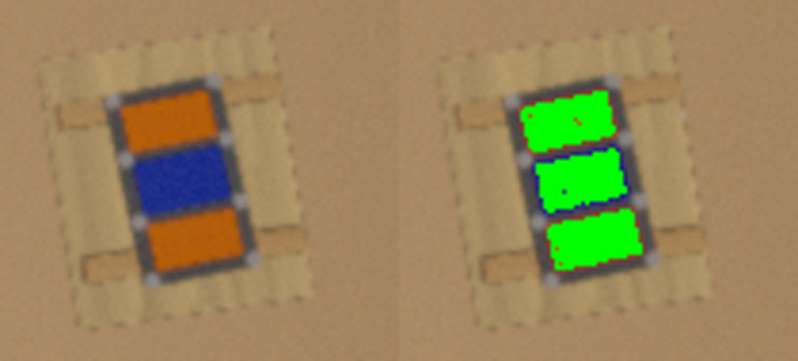

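View pics/scene_crop.png

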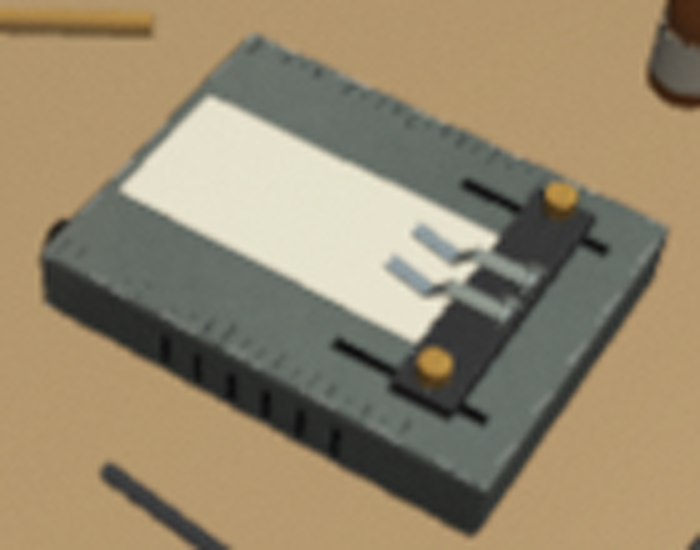

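View pics/top_crop.png

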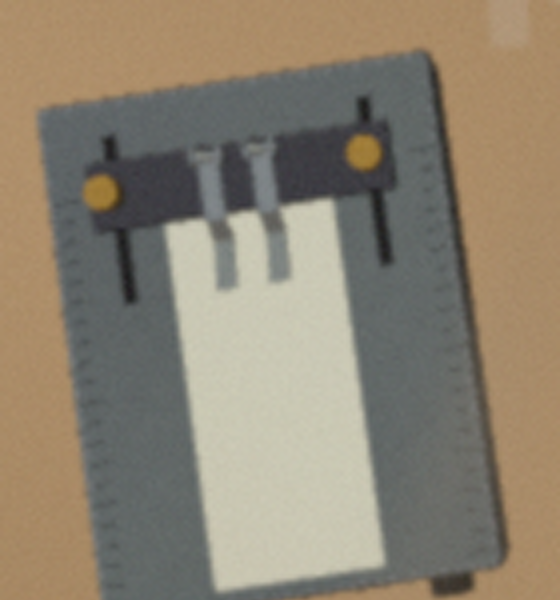

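>>> move_arm(
  linear=[
    [0.0158,-0.0335,0],
    [0.0158,-0.0335,0],
    [0.0158,-0.0335,0],
    [0.0158,-0.0335,0],
    [0.0158,-0.0335,0],
    [0.0158,-0.0335,0],
    [0.0158,-0.0335,0],
    [0.0158,-0.0335,0],
    [0.0158,-0.0335,0],
    [0.0158,-0.0335,0],
    [0.0158,-0.0335,0],
    [0.0158,-0.0335,0],
    [0.0158,-0.0335,0],
    [0.0158,-0.0335,0],
    [0.0158,-0.0335,0],
    [0.0158,-0.0335,0],
    [0.0158,-0.0335,0],
    [0.0158,-0.0335,0],
    [0.0158,-0.0335,0],
    [0.0158,-0.0335,0],
  ],
  twist=[
    [0,0,1.4],
    [0,0,1.4],
    [0,0,1.4],
    [0,0,1.4],
    [0,0,1.4],
    [0,0,1.4],
    [0,0,1.4],
    [0,0,1.4],
    [0,0,1.4],
    [0,0,1.4],
    [0,0,1.4],
    [0,0,1.4],
    [0,0,1.4],
    [0,0,1.4],
    [0,0,1.4],
    [0,0,1.4],
    [0,0,1.4],
    [0,0,1.4],
    [0,0,1.4],
    [0,0,1.4],
  ],
  grip=1.0,
  force=25,
)

```text
time: 1.77
eef_pos: [0.5261, -0.06, 0.2265]
tcp_rot: [-0.102, 0.995, -0.005, -0.004]
contact_force: [1.0, 0.8, 0.3]
opening: 1.001
```

```bash
cat >> h.py <<'E'
from scipy.spatial.transform import Rotation as Ro
def rel(target,yaw):
    s=get_state(); R=Ro.from_quat(s["tcp_rot"]).as_matrix()
    # desired: z down, y heading yaw+90deg
    a=np.deg2rad(yaw); y=np.array([-np.sin(a),np.cos(a),0]); z=np.array([0,0,-1.]); x=np.cross(y,z)
    D=np.stack([x,y,z],1); rv=Ro.from_matrix(D@R.T).as_rotvec(degrees=True)
    print('t',round(s["time"],2),'pos',s["eef_pos"].round(4),'F',s["contact_force"].round(2),'M',s["wrist_torque"].round(2),'open',round(s["opening"],3))
    print('go',(np.array(target)-s["eef_pos"]).round(4),'twist',rv.round(2), 'q',s["qpos"].round(2))
E
python3 -c "
from h import *
rel([0.607,-0.1975,0.1],10)"
```

```text
t 1.77 pos [ 0.5261 -0.06    0.2265] F [0.96 0.77 0.29] M [ 0.01 -0.03  0.02] open 1.001
go [ 0.0809 -0.1375 -0.1265] twist [ 0.57 -0.44 -1.76] q [-0.3  -0.02  1.94 -0.01  1.23 -2.07]
```

>>> move_arm(
  linear=[
    [0.0135,-0.0229,-0.0211],
    [0.0135,-0.0229,-0.0211],
    [0.0135,-0.0229,-0.0211],
    [0.0135,-0.0229,-0.0211],
    [0.0135,-0.0229,-0.0211],
    [0.0135,-0.0229,-0.0211],
    [0,0,0],
  ],
  twist=[
    [0.1,-0.1,-0.3],
    [0.1,-0.1,-0.3],
    [0.1,-0.1,-0.3],
    [0.1,-0.1,-0.3],
    [0.1,-0.1,-0.3],
    [0.1,-0.1,-0.3],
    [0,0,0],
  ],
  grip=0.85,
)

```text
time: 2.35
eef_pos: [0.6111, -0.212, 0.0927]
tcp_rot: [-0.082, 0.997, -0.001, 0.003]
contact_force: [-1.8, -0.0, -0.1]
opening: 0.851
```

```bash
python3 - <<'E'
from h import *
rel([0.607,-0.1975,0.08],10)
c=cam("scene"); t=cam("top")
a=c["img"][120:290,80:290]; cv2.imwrite("pics/s1.png",cv2.resize(a,None,fx=3.5,fy=3.5,interpolation=cv2.INTER_CUBIC))
cv2.imwrite("pics/t1.png",cv2.resize(t["img"][110:270,270:440],None,fx=3.5,fy=3.5,interpolation=cv2.INTER_CUBIC))
E
```

```text
t 2.35 pos [ 0.6111 -0.212   0.0927] F [-1.78 -0.01 -0.09] M [0.03 0.07 0.02] open 0.851
go [-0.0041  0.0145 -0.0127] twist [0.04 0.37 0.57] q [-0.49  0.37  1.75  0.    1.01 -2.23]
```

View pics/s1.png

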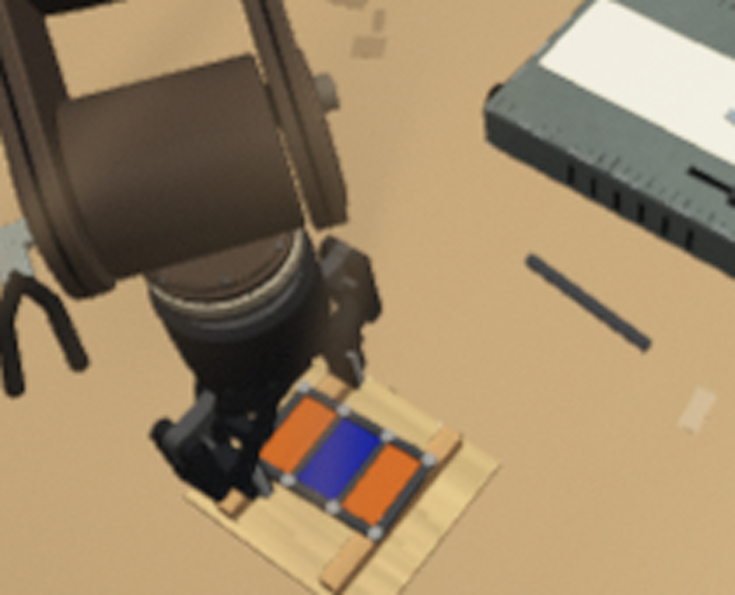

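View pics/t1.png

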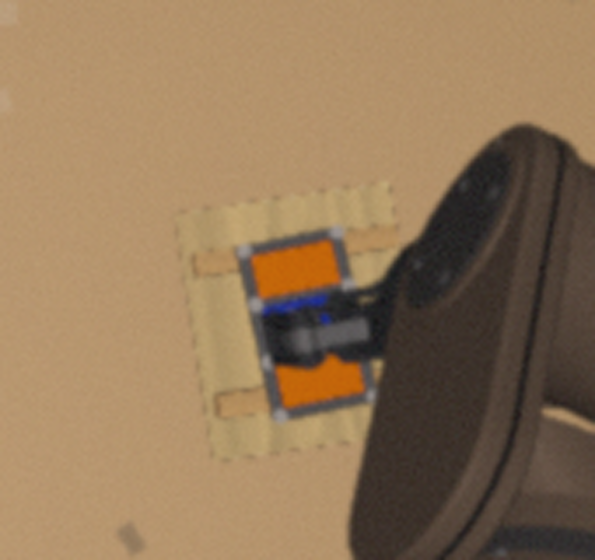

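>>> move_arm(
  linear=[
    [-0.002,0.007,0],
    [-0.002,0.0075,0],
    [0,0,0],
    [0,0,0],
  ],
  twist=[
    [0,0.2,0.3],
    [0,0.2,0.3],
    [0,0,0],
    [0,0,0],
  ],
)

```text
time: 2.78
eef_pos: [0.6076, -0.1906, 0.1013]
tcp_rot: [-0.09, 0.996, -0.002, 0.003]
contact_force: [0.0, -0.8, 0.9]
opening: 0.849
```

```bash
python3 - <<'E'
from h import *
rel([0.607,-0.1975,0.08],10)
s=get_state(); c=cam("scene"); R=Ro.from_quat(s["tcp_rot"]).as_matrix()
im=c["img"].copy(); a=cv2.resize(im[170:290,100:240],None,fx=5,fy=5,interpolation=cv2.INTER_CUBIC)
for sg in(1,-1):
  for d in(-0.01,0.0,0.01):
    p=proj(c,s["eef_pos"]+R@np.array([0,sg*0.036,d])); q=((p-[100,170]+.5)*5).astype(int); cv2.circle(a,tuple(int(v) for v in q),3,(0,255,0),-1); print(sg,d,q)
cv2.imwrite("pics/s2.png",a)
E
```

```text
t 2.78 pos [ 0.6076 -0.1906  0.1013] F [ 0.   -0.75  0.93] M [-0.    0.05  0.02] open 0.849
go [-0.0006 -0.0069 -0.0213] twist [ 0.15  0.37 -0.37] q [-0.46  0.34  1.78  0.    1.02 -2.22]
1 -0.01 [420 235]
1 0.0 [424 247]
1 0.01 [427 259]
-1 -0.01 [306 375]
-1 0.0 [311 386]
-1 0.01 [316 397]
```

View pics/s2.png

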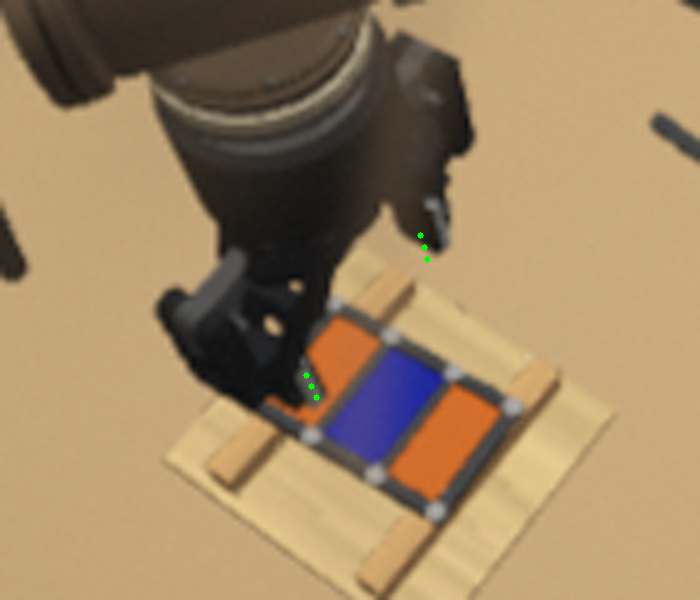

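>>> move_arm(
  linear=[
    [0,-0.0035,-0.02],
    [0,-0.0035,-0.02],
    [0,0,0],
    [0,0,0],
    [0,0,0],
  ],
  twist=[
    [0.1,0.2,-0.2],
    [0.1,0.2,-0.2],
    [0,0,0],
    [0,0,0],
    [0,0,0],
  ],
  force=30,
)

```text
time: 3.25
eef_pos: [0.6106, -0.1959, 0.0679]
tcp_rot: [-0.089, 0.996, -0.002, 0.005]
contact_force: [-0.3, 0.4, -0.2]
opening: 0.848
```

```bash
python3 -c "
from h import *
rel([0.607,-0.1975,0.025],10)"
```

```text
t 3.25 pos [ 0.6106 -0.1959  0.0679] F [-0.26  0.39 -0.2 ] M [-0.    0.03 -0.  ] open 0.848
go [-0.0036 -0.0016 -0.0429] twist [ 0.23  0.55 -0.22] q [-0.47  0.39  1.78  0.    0.96 -2.22]
```

>>> move_arm(
  linear=[
    [-0.002,-0.001,-0.012],
    [-0.002,-0.001,-0.012],
    [0,0,-0.01],
    [0,0,-0.006],
    [0,0,0],
    [0,0,0],
    [0,0,0],
  ],
  twist=[
    [0.1,0.3,-0.1],
    [0.1,0.3,-0.1],
    [0,0,0],
    [0,0,0],
    [0,0,0],
    [0,0,0],
    [0,0,0],
  ],
)

```text
time: 3.83
eef_pos: [0.6072, -0.1981, 0.0266]
tcp_rot: [-0.087, 0.996, -0.001, 0.001]
contact_force: [0.3, -0.2, 0.7]
opening: 0.849
```

```bash
python3 -c "
from h import *
rel([0.607,-0.1975,0.025],10)
c=cam('scene')
cv2.imwrite('pics/s3.png',cv2.resize(c['img'][190:310,110:250],None,fx=5,fy=5,interpolation=cv2.INTER_CUBIC))"
```

```text
t 3.83 pos [ 0.6072 -0.1981  0.0266] F [ 0.26 -0.18  0.65] M [-0.04 -0.05  0.02] open 0.849
go [-0.0002  0.0006 -0.0016] twist [ 0.1   0.08 -0.03] q [-0.47  0.45  1.79 -0.    0.9  -2.22]
```

View pics/s3.png

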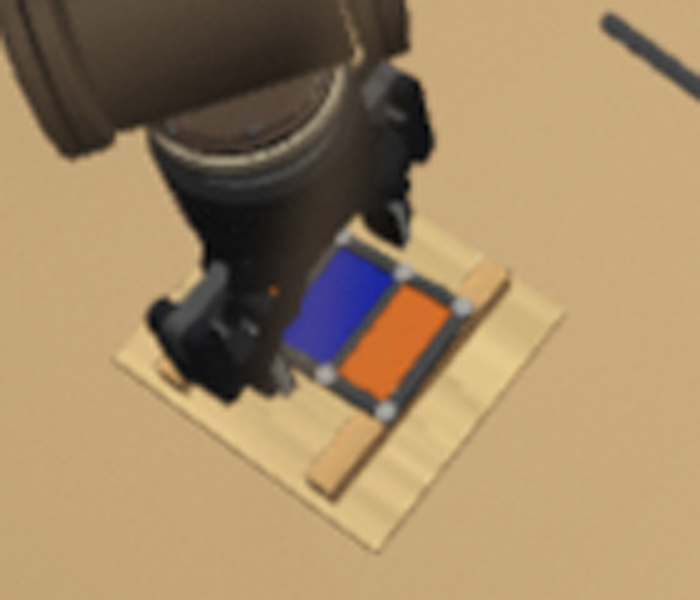

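>>> move_arm(
  linear=[
    [0,0,0],
    [0,0,0],
    [0,0,0],
    [0,0,0],
    [0,0,0],
    [0,0,0],
  ],
  twist=[
    [0,0,0],
    [0,0,0],
    [0,0,0],
    [0,0,0],
    [0,0,0],
    [0,0,0],
  ],
  grip=0.0,
  force=30,
)

```text
time: 4.38
eef_pos: [0.6079, -0.1983, 0.0278]
tcp_rot: [-0.087, 0.996, -0.002, 0.002]
contact_force: [0.3, 0.1, -2.0]
opening: 0.709
```

```bash
python3 -c "
from h import *
rel([0.607,-0.1975,0.12],10)"
```

```text
t 4.38 pos [ 0.6079 -0.1983  0.0278] F [ 0.29  0.13 -1.98] M [ 0.   -0.03  0.  ] open 0.709
go [-0.0009  0.0008  0.0922] twist [ 0.16  0.2  -0.04] q [-0.47  0.45  1.79 -0.    0.9  -2.22]
```

Gripped (opening 0.709 ≈ 60 mm). Lift.

>>> move_arm(
  linear=[
    [0,0,0.01],
    [0,0,0.015],
    [0,0,0.02],
    [0,0,0.025],
    [0,0,0.025],
    [0,0,0.01],
    [0,0,0],
    [0,0,0],
    [0,0,0],
  ],
  twist=[
    [0,0,0],
    [0,0,0],
    [0,0,0],
    [0,0,0],
    [0,0,0],
    [0,0,0],
    [0,0,0],
    [0,0,0],
    [0,0,0],
  ],
)

```text
time: 5.13
eef_pos: [0.6051, -0.1969, 0.1376]
tcp_rot: [-0.087, 0.996, -0.0, -0.0]
contact_force: [-0.2, -0.8, -1.0]
opening: 0.714
```

```bash
python3 -c "
from h import *
rel([0.607,-0.1975,0.12],10)
c=cam('scene'); t=cam('top')
cv2.imwrite('pics/s4.png',cv2.resize(c['img'][140:300,90:270],None,fx=4,fy=3.75,interpolation=cv2.INTER_CUBIC))
W=pts(c); h=cv2.cvtColor(c['img'],cv2.COLOR_BGR2HSV); m=(h[...,1]>185)&(h[...,2]>60)&(np.hypot(W[...,0]-0.61,W[...,1]+0.2)<0.08)&(W[...,2]<.2)&(W[...,2]>.06)
print(m.sum(),np.nanmedian(W[m],0))
A=np.c_[W[m][:,:2],np.ones(m.sum())]; print('plane',np.linalg.lstsq(A,W[m][:,2],rcond=None)[0])
"
```

```text
t 5.13 pos [ 0.6051 -0.1969  0.1376] F [-0.16 -0.78 -1.  ] M [-0.01  0.06 -0.  ] open 0.714
go [ 0.0019 -0.0006 -0.0176] twist [ 0.03 -0.03 -0.04] q [-0.47  0.3   1.75 -0.    1.09 -2.22]
353 [ 0.62231447 -0.19368686  0.1358027 ]
plane [-0.00147122  0.00134603  0.13702741]
```

View pics/s4.png

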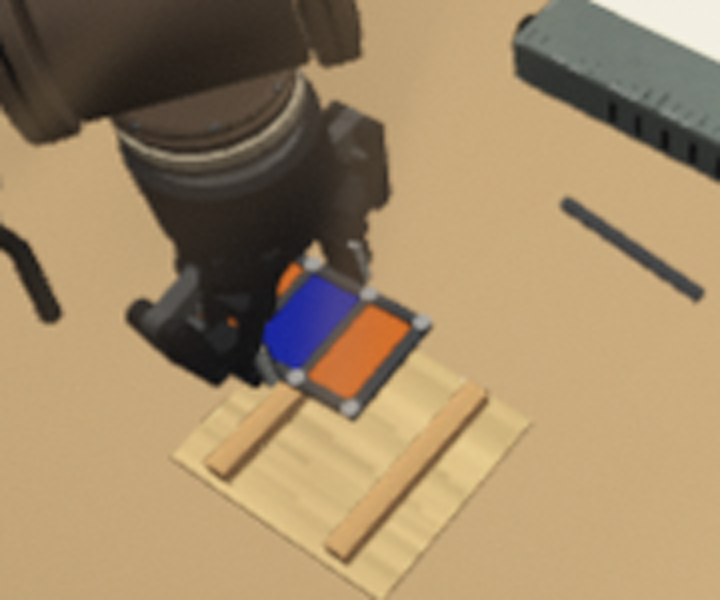

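>>> move_arm(
  linear=[
    [-0.003,0.015,0],
    [-0.006,0.03,0],
    [-0.006,0.036,0],
    [-0.006,0.036,0],
    [-0.006,0.036,0],
    [-0.006,0.036,0],
    [-0.006,0.036,0],
    [-0.006,0.036,0],
    [-0.006,0.036,0],
    [-0.006,0.03,-0.01],
    [-0.003,0.015,-0.01],
    [0,0,0],
    [0,0,0],
    [0,0,0],
  ],
  twist=[
    [0,0,-0.3],
    [0,0,-0.3],
    [0,0,-0.3],
    [0,0,-0.3],
    [0,0,-0.3],
    [0,0,-0.3],
    [0,0,-0.3],
    [0,0,-0.3],
    [0,0,-0.3],
    [0,0,-0.3],
    [0,0,0],
    [0,0,0],
    [0,0,0],
    [0,0,0],
  ],
)

```text
time: 6.4
eef_pos: [0.5221, 0.1682, 0.0976]
tcp_rot: [-0.058, 0.998, 0.004, -0.017]
contact_force: [-0.0, 0.5, -1.2]
opening: 0.713
```

```bash
python3 -c "
from h import *
rel([0.544,0.1555,0.075],7.05)"
```

```text
t 6.4 pos [0.5221 0.1682 0.0976] F [-0.04  0.49 -1.23] M [-0.02  0.03 -0.  ] open 0.713
go [ 0.0219 -0.0127 -0.0226] twist [-0.39 -1.98  0.41] q [ 0.12  0.19  1.97  0.01  1.01 -1.57]
```

>>> move_arm(
  linear=[
    [0.007,-0.004,-0.004],
    [0.007,-0.004,-0.004],
    [0.007,-0.004,-0.004],
    [0,0,0],
    [0,0,0],
    [0,0,0],
  ],
  twist=[
    [-0.15,-0.7,0.15],
    [-0.15,-0.7,0.15],
    [-0.1,-0.6,0.1],
    [0,0,0],
    [0,0,0],
    [0,0,0],
  ],
)

```text
time: 6.9
eef_pos: [0.5476, 0.1497, 0.085]
tcp_rot: [-0.058, 0.998, -0.001, 0.003]
contact_force: [0.9, 0.7, -1.6]
opening: 0.712
```

```bash
python3 - <<'E'
from h import *
rel([0.544,0.1555,0.075],7.05)
t=cam("top"); c=cam("scene")
cv2.imwrite("pics/t5.png",cv2.resize(t["img"][120:290,100:250],None,fx=3.5,fy=3.5,interpolation=cv2.INTER_CUBIC))
cv2.imwrite("pics/s5.png",cv2.resize(c["img"][80:220,190:360],None,fx=4.2,fy=4.2,interpolation=cv2.INTER_CUBIC))
E
```

```text
t 6.9 pos [0.5476 0.1497 0.085 ] F [ 0.86  0.66 -1.58] M [ 0.05  0.06 -0.01] open 0.712
go [-0.0036  0.0058 -0.01  ] twist [0.1  0.33 0.41] q [ 0.09  0.23  1.95 -0.    0.95 -1.6 ]
```

View pics/t5.png

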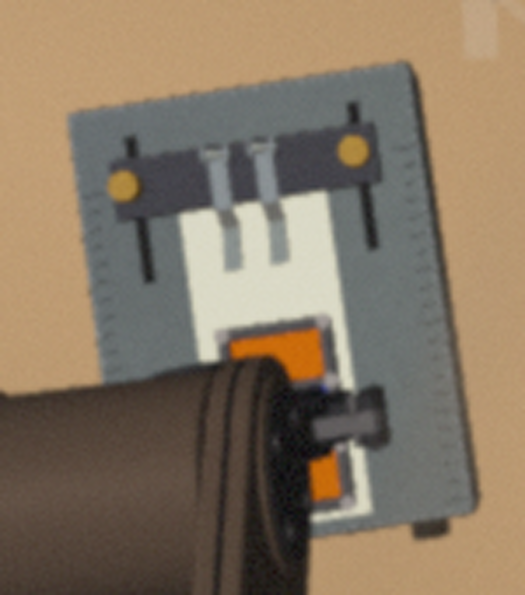

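View pics/s5.png

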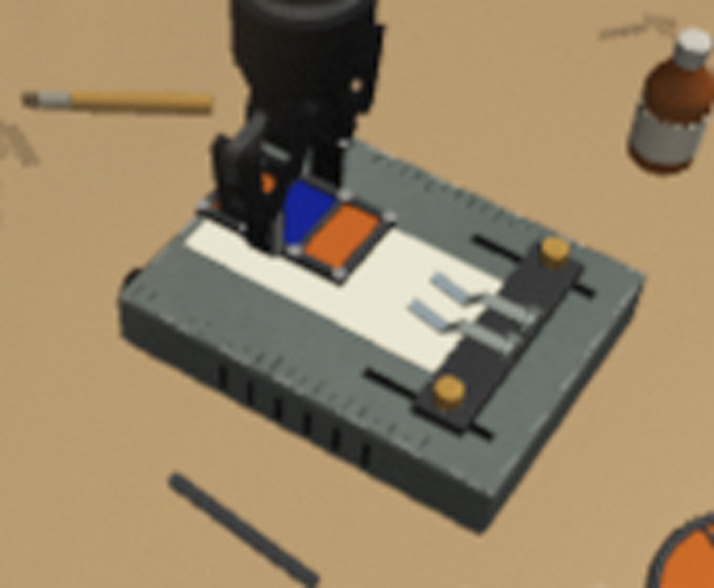

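>>> move_arm(
  linear=[
    [-0.001,0.003,-0.006],
    [-0.001,0.003,-0.006],
    [0,0,-0.003],
    [0,0,0],
    [0,0,0],
    [0,0,0],
  ],
  twist=[
    [0,0.15,0.2],
    [0,0.15,0.2],
    [0,0,0],
    [0,0,0],
    [0,0,0],
    [0,0,0],
  ],
)

```text
time: 7.5
eef_pos: [0.5444, 0.1575, 0.0684]
tcp_rot: [-0.063, 0.998, -0.001, -0.0]
contact_force: [-0.8, -0.1, -2.0]
opening: 0.713
```

```bash
python3 - <<'E'
from h import *
rel([0.544,0.1555,0.057],7.05)
E
```

```text
t 7.5 pos [0.5444 0.1575 0.0684] F [-0.81 -0.06 -2.01] M [-0.03  0.   -0.01] open 0.713
go [-0.0004 -0.002  -0.0114] twist [ 0.09 -0.03 -0.13] q [ 0.1   0.25  1.96 -0.    0.93 -1.59]
```

>>> move_arm(
  linear=[
    [0,-0.001,-0.004],
    [0,-0.001,-0.003],
    [0,0,-0.001],
    [0,0,0],
    [0,0,0],
  ],
  twist=[
    [0,0,0],
    [0,0,0],
    [0,0,0],
    [0,0,0],
    [0,0,0],
  ],
)

```text
time: 7.92
eef_pos: [0.5446, 0.1554, 0.0598]
tcp_rot: [-0.063, 0.998, -0.001, -0.0]
contact_force: [-0.4, 0.4, -1.4]
opening: 0.708
```

```bash
python3 - <<'E'
from h import *
rel([0.544,0.1555,0.057],7.05)
E
```

```text
t 7.92 pos [0.5446 0.1554 0.0598] F [-0.44  0.37 -1.44] M [ 0.01 -0.    0.01] open 0.708
go [-0.0006  0.0001 -0.0028] twist [ 0.09 -0.   -0.15] q [ 0.1   0.27  1.96 -0.    0.91 -1.6 ]
```

>>> move_arm(
  linear=[
    [0,0,-0.001],
    [0,0,-0.001],
    [0,0,0],
    [0,0,0],
  ],
  twist=[
    [0,0,0],
    [0,0,0],
    [0,0,0],
    [0,0,0],
  ],
)

```text
time: 8.25
eef_pos: [0.5449, 0.1553, 0.0579]
tcp_rot: [-0.063, 0.998, -0.001, 0.0]
contact_force: [0.1, 0.6, -2.4]
opening: 0.712
```

```bash
python3 - <<'E'
from h import *
rel([0.544,0.1555,0.057],7.05)
E
```

```text
t 8.25 pos [0.5449 0.1553 0.0579] F [ 0.1   0.58 -2.35] M [0.01 0.03 0.01] open 0.712
go [-0.0009  0.0002 -0.0009] twist [ 0.08  0.03 -0.13] q [ 0.1   0.27  1.96 -0.    0.91 -1.6 ]
```

>>> move_arm(
  linear=[
    [0,0,-0.001],
    [0,0,0],
    [0,0,0],
  ],
  twist=[
    [0,0,0],
    [0,0,0],
    [0,0,0],
  ],
)

```text
time: 8.5
eef_pos: [0.545, 0.1553, 0.057]
tcp_rot: [-0.063, 0.998, -0.001, 0.0]
contact_force: [0.0, -1.4, -0.6]
opening: 0.71
```

```bash
python3 - <<'E'
from h import *
rel([0.544,0.1555,0.057],7.05)
E
```

```text
t 8.5 pos [0.545  0.1553 0.057 ] F [ 0.01 -1.39 -0.61] M [-0.05  0.02 -0.01] open 0.71
go [-0.001   0.0002 -0.    ] twist [ 0.08  0.06 -0.13] q [ 0.1   0.27  1.96 -0.    0.91 -1.6 ]
```

>>> move_arm(
  linear=[
    [0,0,-0.0007],
    [0,0,0],
    [0,0,0],
  ],
  twist=[
    [0,0,0],
    [0,0,0],
    [0,0,0],
  ],
)

```text
time: 8.75
eef_pos: [0.5452, 0.1554, 0.0565]
tcp_rot: [-0.063, 0.998, -0.001, 0.001]
contact_force: [0.2, -0.8, -0.9]
opening: 0.708
```

```bash
python3 - <<'E'
from h import *
for i in range(3):
    rel([0.544,0.1555,0.057],7.05); c=cam("scene")
W=pts(c); h=cv2.cvtColor(c['img'],cv2.COLOR_BGR2HSV); m=(h[...,1]>185)&(h[...,2]>60)&(np.hypot(W[...,0]-0.55,W[...,1]-0.155)<0.07)&(W[...,2]<.08)
print(m.sum(),np.nanmedian(W[m],0))
m=(h[...,1]<60)&(h[...,2]>150)&(np.hypot(W[...,0]-0.58,W[...,1]-0.155)<0.12)&(W[...,2]<.055)
print(m.sum(),np.nanmedian(W[m],0))
E
```

```text
t 8.75 pos [0.5452 0.1554 0.0565] F [ 0.23 -0.76 -0.91] M [ 0.01 -0.06 -0.01] open 0.708
go [-0.0012  0.0001  0.0005] twist [ 0.08  0.09 -0.13] q [ 0.1   0.27  1.96 -0.    0.91 -1.6 ]
t 8.8 pos [0.5452 0.1554 0.0565] F [-0.46  0.64 -1.07] M [ 0.02  0.01 -0.02] open 0.71
go [-0.0012  0.0001  0.0005] twist [ 0.08  0.09 -0.13] q [ 0.1   0.27  1.96 -0.    0.91 -1.6 ]
t 8.85 pos [0.5452 0.1554 0.0565] F [-0.38 -0.61 -1.35] M [-0.06 -0.04  0.04] open 0.711
go [-0.0012  0.0001  0.0005] twist [ 0.08  0.08 -0.14] q [ 0.1   0.27  1.96 -0.    0.91 -1.6 ]
224 [0.564998   0.16128137 0.0545    ]
798 [0.61544785 0.15897325 0.04911414]
```

>>> move_arm(
  linear=[
    [0,0,-0.001],
    [0,0,0],
    [0,0,0],
  ],
  twist=[
    [0,0,0],
    [0,0,0],
    [0,0,0],
  ],
)

```text
time: 9.15
eef_pos: [0.5456, 0.1554, 0.0568]
tcp_rot: [-0.063, 0.998, -0.001, 0.001]
contact_force: [-1.0, 0.0, -1.3]
opening: 0.716
```

```bash
python3 - <<'E'
from h import *
for i in range(2):
    rel([0.544,0.1555,0.057],7.05); c=cam("scene")
E
```

```text
t 9.15 pos [0.5456 0.1554 0.0568] F [-0.96  0.02 -1.35] M [ 0.01 -0.   -0.02] open 0.716
go [-0.0016  0.0001  0.0002] twist [ 0.09  0.09 -0.14] q [ 0.1   0.27  1.96 -0.    0.91 -1.6 ]
t 9.2 pos [0.5455 0.1554 0.0567] F [-1.25  0.01 -1.58] M [ 0.01 -0.   -0.01] open 0.713
go [-0.0015  0.0001  0.0003] twist [ 0.09  0.08 -0.14] q [ 0.1   0.27  1.96 -0.    0.91 -1.6 ]
```

>>> move_arm(
  linear=[
    [0.003,0.0004,0],
    [0.005,0.0006,0],
    [0.005,0.0006,0],
    [0.005,0.0006,0],
    [0.005,0.0006,0],
    [0.003,0.0004,0],
    [0,0,0],
    [0,0,0],
  ],
  twist=[
    [0,0,0],
    [0,0,0],
    [0,0,0],
    [0,0,0],
    [0,0,0],
    [0,0,0],
    [0,0,0],
    [0,0,0],
  ],
)

```text
time: 9.92
eef_pos: [0.5749, 0.1589, 0.0564]
tcp_rot: [-0.063, 0.998, -0.001, 0.0]
contact_force: [-1.7, -0.1, 0.7]
opening: 0.71
```

```bash
cat >> h.py <<'E'
def st():
    s=get_state(); e=np.array([.9924,.1228]); n=np.array([-.1228,.9924]); d=s["eef_pos"][:2]-[0.6055,0.163]; f=s["contact_force"]
    rel([*( np.array([0.6055,0.163])+e*0.0),0.0567],7.05)
    print('along',(d@e*1000).round(2),'lat',(d@n*1000).round(2),'z',s["eef_pos"][2].round(4),'Fpush',(-f[:2]@e).round(2),'Flat',(f[:2]@n).round(2),'Fz',f[2].round(2))
E
python3 - <<'E'
from h import *
st()
t=cam("top"); c=cam("scene")
cv2.imwrite("pics/t6.png",cv2.resize(t["img"][120:250,100:250],None,fx=4.5,fy=4.5,interpolation=cv2.INTER_CUBIC))
cv2.imwrite("pics/s6.png",cv2.resize(c["img"][100:220,200:350],None,fx=5,fy=5,interpolation=cv2.INTER_CUBIC))
E
```

```text
t 9.92 pos [0.5749 0.1589 0.0564] F [-1.71 -0.12  0.7 ] M [-0.    0.17  0.  ] open 0.71
go [0.0306 0.0041 0.0003] twist [ 0.09  0.06 -0.13] q [ 0.1   0.33  1.89 -0.    0.92 -1.59]
along -30.91 lat -0.32 z 0.0564 Fpush 1.71 Flat 0.09 Fz 0.7
```

View pics/s6.png

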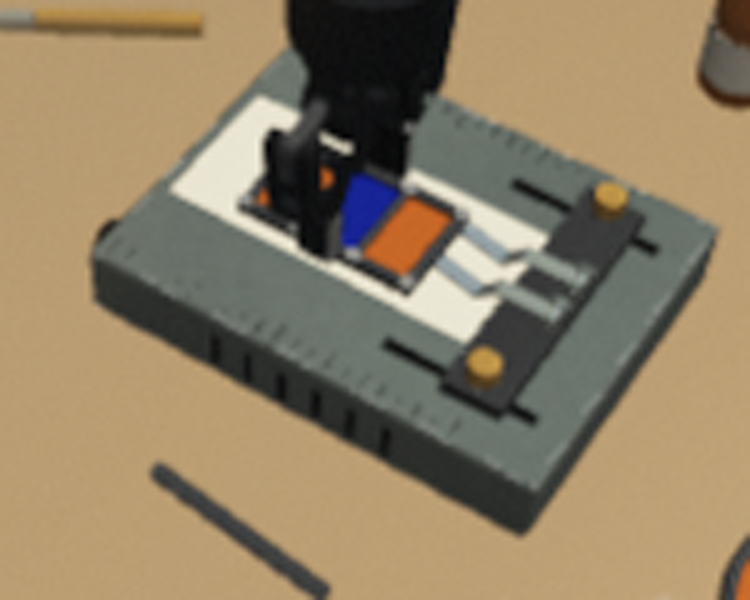

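View pics/t6.png

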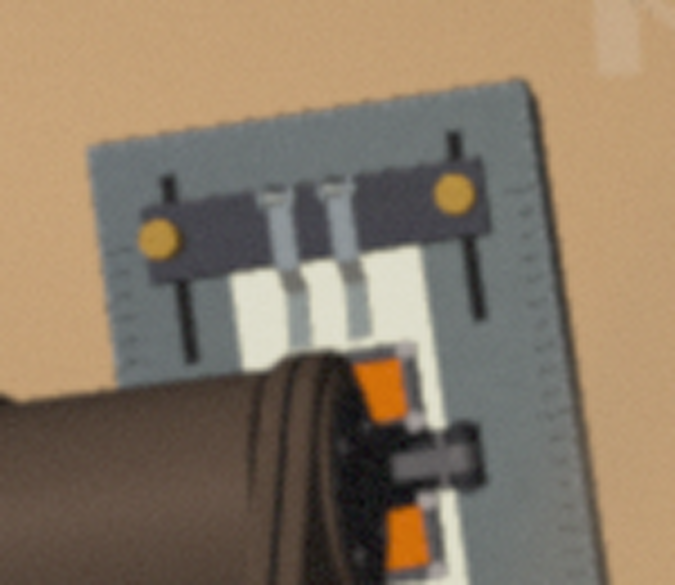

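```bash
python3 - <<'E'
from h import *
e=np.array([.9924,.1228]); n=np.array([-.1228,.9924])
t=cam("top"); c=cam("scene")
def L(c,u,v,z):
    d=onplane(c,u,v,z)[:2]-[0.6055,0.163]; return (d@e*1000).round(1),(d@n*1000).round(1)
print('top panel R corner',L(t,100+410/4.5,120+348/4.5,.058))
print('top lips',L(t,100+300/4.5,120+343/4.5,.060),L(t,100+361/4.5,120+335/4.5,.060))
print('top noses',L(t,100+294/4.5,120+272/4.5,.0545),L(t,100+350/4.5,120+265/4.5,.0545))
print('scene panel corners',L(c,200+412/5,100+290/5,.058),L(c,200+463/5,100+212/5,.058))
print('scene noses',L(c,200+483/5,100+291/5,.0535),L(c,200+512/5,100+255/5,.0535))
print('pred panel corners', L(t,*proj(t,[0,0,0]),0))
E
```

```text
top panel R corner (np.float64(16.8), np.float64(-30.1))
top lips (np.float64(26.1), np.float64(16.5)) (np.float64(25.5), np.float64(-10.2))
top noses (np.float64(57.7), np.float64(16.2)) (np.float64(57.0), np.float64(-8.5))
scene panel corners (np.float64(23.1), np.float64(-32.4)) (np.float64(18.0), np.float64(26.3))
scene noses (np.float64(50.9), np.float64(-9.7)) (np.float64(51.3), np.float64(19.0))
pred panel corners (np.float64(-620.9), np.float64(-87.4))
```

>>> move_arm(
  linear=[
    [0,0.002,0],
    [0,0.0016,0.0003],
    [0,0,0],
    [0,0,0],
  ],
  twist=[
    [0,0,0],
    [0,0,0],
    [0,0,0],
    [0,0,0],
  ],
)

```text
time: 10.45
eef_pos: [0.574, 0.1628, 0.0564]
tcp_rot: [-0.063, 0.998, -0.001, 0.001]
contact_force: [0.9, -0.5, -0.7]
opening: 0.709
```

```bash
python3 - <<'E'
from h import *
st()
E
```

```text
t 10.45 pos [0.574  0.1628 0.0564] F [ 0.88 -0.46 -0.66] M [-0.11 -0.06 -0.04] open 0.709
go [0.0315 0.0002 0.0003] twist [ 0.1   0.09 -0.14] q [ 0.11  0.33  1.89 -0.    0.92 -1.59]
along -31.26 lat 3.64 z 0.0564 Fpush -0.82 Flat -0.56 Fz -0.66
```

>>> move_arm(
  linear=[
    [0.003,0.0004,0],
    [0.003,0.0004,0],
    [0.002,0.0002,0],
    [0,0,0],
  ],
  twist=[
    [0,0,0],
    [0,0,0],
    [0,0,0],
    [0,0,0],
  ],
)

```text
time: 10.78
eef_pos: [0.5824, 0.164, 0.0564]
tcp_rot: [-0.063, 0.998, -0.001, 0.0]
contact_force: [-0.1, 0.5, -0.4]
opening: 0.711
```

```bash
python3 -c "from h import *;st()"
```

```text
t 10.78 pos [0.5824 0.164  0.0564] F [-0.09  0.5  -0.42] M [-0.06 -0.11 -0.03] open 0.711
go [ 0.0231 -0.001   0.0003] twist [ 0.09  0.05 -0.15] q [ 0.11  0.35  1.87 -0.    0.93 -1.59]
along -22.83 lat 3.88 z 0.0564 Fpush 0.03 Flat 0.51 Fz -0.42
```

>>> move_arm(
  linear=[
    [0.002,0.0002,0],
    [0.001,0.0002,0],
  ],
  twist=[
    [0,0,0],
    [0,0,0],
  ],
)

```text
time: 10.95
eef_pos: [0.5856, 0.1644, 0.0564]
tcp_rot: [-0.063, 0.998, -0.001, 0.0]
contact_force: [-1.2, -1.4, 0.9]
opening: 0.71
```

```bash
python3 -c "from h import *;st()"
```

```text
t 10.95 pos [0.5856 0.1644 0.0564] F [-1.22 -1.35  0.9 ] M [-0.07  0.07 -0.02] open 0.71
go [ 0.0199 -0.0014  0.0003] twist [ 0.1   0.02 -0.14] q [ 0.11  0.35  1.86 -0.    0.93 -1.59]
along -19.57 lat 3.88 z 0.0564 Fpush 1.37 Flat -1.19 Fz 0.9
```

Continue in millimetre steps, reading force each time.

>>> move_arm(
  linear=[
    [0.001,0.0001,0],
    [0.001,0.0001,0],
  ],
  twist=[
    [0,0,0],
    [0,0,0],
  ],
)

```text
time: 11.12
eef_pos: [0.5876, 0.1646, 0.0564]
tcp_rot: [-0.063, 0.998, -0.001, -0.0]
contact_force: [-1.6, -0.1, 1.8]
opening: 0.714
```

```bash
python3 -c "from h import *;st()"
```

```text
t 11.12 pos [0.5876 0.1646 0.0564] F [-1.62 -0.12  1.77] M [-0.11  0.28 -0.01] open 0.714
go [ 0.0179 -0.0016  0.0003] twist [ 0.1  -0.03 -0.14] q [ 0.11  0.36  1.85 -0.    0.93 -1.59]
along -17.52 lat 3.82 z 0.0564 Fpush 1.62 Flat 0.08 Fz 1.77
```

>>> move_arm(
  linear=[
    [0.001,0.0001,0],
    [0.001,0.0001,0],
  ],
  twist=[
    [0,0,0],
    [0,0,0],
  ],
)

```text
time: 11.28
eef_pos: [0.5886, 0.1647, 0.0564]
tcp_rot: [-0.063, 0.998, -0.001, -0.002]
contact_force: [-4.2, 0.0, 2.4]
opening: 0.714
```

```bash
python3 -c "from h import *;st()"
```

```text
t 11.28 pos [0.5886 0.1647 0.0564] F [-4.16  0.    2.44] M [-0.19  0.53 -0.02] open 0.714
go [ 0.0169 -0.0017  0.0003] twist [ 0.13 -0.26 -0.15] q [ 0.11  0.36  1.85 -0.    0.94 -1.59]
along -16.58 lat 3.8 z 0.0564 Fpush 4.13 Flat 0.51 Fz 2.44
```

>>> move_arm(
  linear=[
    [0.001,0.0001,0],
    [0.001,0.0001,0],
  ],
  twist=[
    [0,0,0],
    [0,0,0],
  ],
)

```text
time: 11.45
eef_pos: [0.5897, 0.1649, 0.0564]
tcp_rot: [-0.063, 0.998, -0.001, -0.004]
contact_force: [-4.5, -0.9, 2.2]
opening: 0.714
```

```bash
python3 -c "from h import *;st()"
```

```text
t 11.45 pos [0.5897 0.1649 0.0564] F [-4.48 -0.93  2.22] M [-0.09  0.54 -0.02] open 0.714
go [ 0.0158 -0.0019  0.0003] twist [ 0.16 -0.44 -0.16] q [ 0.11  0.36  1.84 -0.    0.94 -1.59]
along -15.45 lat 3.84 z 0.0564 Fpush 4.56 Flat -0.37 Fz 2.22
```

>>> move_arm(
  linear=[
    [0.001,0.0001,0],
    [0.001,0.0001,0],
  ],
  twist=[
    [0,-0.3,0],
    [0,-0.3,0],
  ],
)

```text
time: 11.62
eef_pos: [0.5913, 0.1651, 0.0564]
tcp_rot: [-0.063, 0.998, -0.001, 0.001]
contact_force: [-4.0, -0.7, 2.2]
opening: 0.713
```

```bash
python3 -c "from h import *;st()"
```

```text
t 11.62 pos [0.5913 0.1651 0.0564] F [-4.02 -0.7   2.17] M [0.03 0.67 0.06] open 0.713
go [ 0.0142 -0.0021  0.0003] twist [ 0.16  0.09 -0.16] q [ 0.11  0.36  1.84 -0.    0.93 -1.59]
along -13.84 lat 3.87 z 0.0564 Fpush 4.08 Flat -0.2 Fz 2.17
```

>>> move_arm(
  linear=[
    [0.001,0.0001,0],
    [0.001,0.0001,0],
  ],
  twist=[
    [0,-0.3,0],
    [0,-0.3,0],
  ],
)

```text
time: 11.78
eef_pos: [0.5928, 0.1654, 0.0564]
tcp_rot: [-0.063, 0.998, -0.002, 0.005]
contact_force: [-5.0, 0.4, 3.6]
opening: 0.71
```

```bash
python3 -c "from h import *;st()"
```

```text
t 11.78 pos [0.5928 0.1654 0.0564] F [-4.97  0.39  3.59] M [0.06 0.8  0.1 ] open 0.71
go [ 0.0127 -0.0024  0.0003] twist [ 0.15  0.63 -0.16] q [ 0.11  0.36  1.85 -0.    0.92 -1.58]
along -12.3 lat 3.97 z 0.0564 Fpush 4.88 Flat 0.99 Fz 3.59
```

>>> move_arm(
  linear=[
    [0.001,0.0001,0],
    [0.001,0.0001,0],
  ],
  twist=[
    [0,-0.3,0],
    [0,-0.3,0],
  ],
)

```text
time: 11.95
eef_pos: [0.5942, 0.1657, 0.0564]
tcp_rot: [-0.063, 0.998, -0.002, 0.01]
contact_force: [-4.6, -0.9, 3.3]
opening: 0.71
```

```bash
python3 -c "from h import *;st()"
```

```text
t 11.95 pos [0.5942 0.1657 0.0564] F [-4.63 -0.9   3.35] M [0.05 0.96 0.11] open 0.71
go [ 0.0113 -0.0027  0.0003] twist [ 0.15  1.17 -0.18] q [ 0.11  0.36  1.85 -0.01  0.91 -1.58]
along -10.84 lat 4.04 z 0.0564 Fpush 4.7 Flat -0.32 Fz 3.35
```

>>> move_arm(
  linear=[
    [0.001,0.0001,0],
    [0.001,0.0001,0],
  ],
  twist=[
    [0,0.3,0],
    [0,0.3,0],
  ],
)

```text
time: 12.12
eef_pos: [0.5954, 0.1659, 0.0564]
tcp_rot: [-0.063, 0.998, -0.002, 0.004]
contact_force: [-4.6, -1.1, 3.0]
opening: 0.708
```

```bash
python3 -c "from h import *;st()"
```

```text
t 12.12 pos [0.5954 0.1659 0.0564] F [-4.59 -1.13  2.99] M [0.03 0.87 0.03] open 0.708
go [ 0.0101 -0.0029  0.0003] twist [ 0.17  0.46 -0.19] q [ 0.11  0.37  1.84 -0.    0.93 -1.59]
along -9.64 lat 4.09 z 0.0564 Fpush 4.69 Flat -0.55 Fz 2.99
```

>>> move_arm(
  linear=[
    [0.001,0.0001,0],
    [0.001,0.0001,0],
  ],
  twist=[
    [0,0.1,0],
    [0,0.1,0],
  ],
)

```text
time: 12.28
eef_pos: [0.5969, 0.1661, 0.0564]
tcp_rot: [-0.063, 0.998, -0.002, 0.001]
contact_force: [-5.8, -0.7, 4.8]
opening: 0.707
```

```bash
python3 -c "from h import *;st()"
```

```text
t 12.28 pos [0.5969 0.1661 0.0564] F [-5.76 -0.68  4.81] M [0.01 0.95 0.05] open 0.707
go [ 0.0086 -0.0031  0.0003] twist [ 0.17  0.14 -0.18] q [ 0.11  0.37  1.83 -0.    0.94 -1.59]
along -8.11 lat 4.14 z 0.0564 Fpush 5.8 Flat 0.03 Fz 4.81
```

```bash
python3 - <<'E'
from h import *
t=cam("top"); c=cam("scene")
a=cv2.resize(c["img"][110:190,240:330],None,fx=4.4,fy=4.4,interpolation=cv2.INTER_CUBIC); b=cv2.resize(t["img"][140:220,120:210],None,fx=4.4,fy=4.4,interpolation=cv2.INTER_CUBIC)
cv2.imwrite("pics/st7.png",np.hstack([a,b]))
st()
E
```

```text
t 12.38 pos [0.5974 0.1662 0.0564] F [-4.    0.07  3.64] M [0.03 0.72 0.01] open 0.709
go [ 0.0081 -0.0032  0.0003] twist [ 0.16  0.21 -0.18] q [ 0.11  0.37  1.83 -0.    0.93 -1.59]
along -7.68 lat 4.13 z 0.0564 Fpush 3.96 Flat 0.56 Fz 3.64
```

View pics/st7.png

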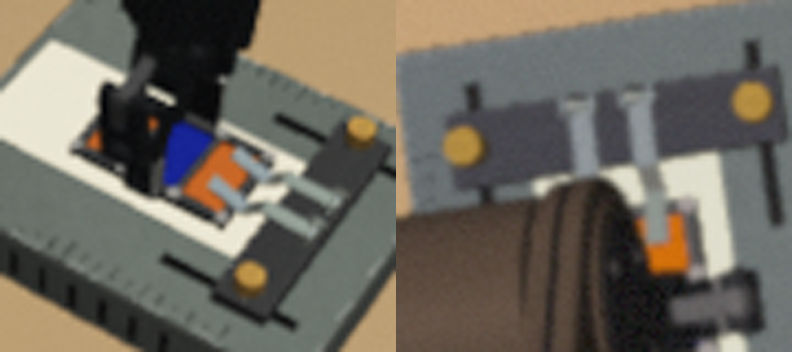

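>>> move_arm(
  linear=[
    [0.001,0.0001,0],
    [0.001,0.0001,0],
  ],
  twist=[
    [0,0,0],
    [0,0,0],
  ],
)

```text
time: 12.55
eef_pos: [0.5984, 0.1663, 0.0564]
tcp_rot: [-0.063, 0.998, -0.002, 0.0]
contact_force: [-7.0, -1.3, 4.9]
opening: 0.714
```

```bash
python3 -c "from h import *;st()"
```

```text
t 12.55 pos [0.5984 0.1663 0.0564] F [-6.98 -1.31  4.94] M [-0.06  1.13  0.01] open 0.714
go [ 0.0071 -0.0033  0.0003] twist [ 0.18  0.03 -0.18] q [ 0.11  0.38  1.83 -0.    0.94 -1.59]
along -6.62 lat 4.18 z 0.0564 Fpush 7.08 Flat -0.44 Fz 4.94
```

>>> move_arm(
  linear=[
    [0.001,0.0001,0],
    [0.001,0.0001,0],
  ],
  twist=[
    [0,-0.1,0],
    [0,-0.1,0],
  ],
)

```text
time: 12.72
eef_pos: [0.5992, 0.1664, 0.0564]
tcp_rot: [-0.063, 0.998, -0.002, -0.0]
contact_force: [-7.4, -1.8, 5.0]
opening: 0.707
```

```bash
python3 -c "from h import *;st()"
```

```text
t 12.72 pos [0.5992 0.1664 0.0564] F [-7.43 -1.78  5.01] M [-0.01  1.21 -0.01] open 0.707
go [ 0.0063 -0.0034  0.0003] twist [ 0.21  0.   -0.17] q [ 0.11  0.38  1.82 -0.    0.94 -1.58]
along -5.85 lat 4.19 z 0.0564 Fpush 7.59 Flat -0.86 Fz 5.01
```

>>> move_arm(
  linear=[
    [0.001,0.0001,0],
    [0.001,0.0001,0],
  ],
  twist=[
    [0,-0.1,0],
    [0,-0.1,0],
  ],
)

```text
time: 12.88
eef_pos: [0.5994, 0.1665, 0.0564]
tcp_rot: [-0.063, 0.998, -0.002, -0.001]
contact_force: [-7.6, -1.6, 6.4]
opening: 0.71
```

```bash
python3 -c "from h import *;st()"
```

```text
t 12.88 pos [0.5994 0.1665 0.0564] F [-7.61 -1.57  6.36] M [-0.07  1.24 -0.09] open 0.71
go [ 0.0061 -0.0035  0.0003] twist [ 0.25 -0.12 -0.17] q [ 0.11  0.38  1.82 -0.01  0.94 -1.58]
along -5.64 lat 4.22 z 0.0564 Fpush 7.75 Flat -0.62 Fz 6.36
```

>>> move_arm(
  linear=[
    [0.0012,0.0001,0.0005],
    [0.0012,0.0001,0.0005],
  ],
  twist=[
    [0,-0.1,0],
    [0,-0.1,0],
  ],
)

```text
time: 13.05
eef_pos: [0.5994, 0.1665, 0.0564]
tcp_rot: [-0.063, 0.998, -0.002, -0.003]
contact_force: [-6.7, -1.1, 4.2]
opening: 0.71
```

```bash
python3 -c "from h import *;st()"
```

```text
t 13.05 pos [0.5994 0.1665 0.0564] F [-6.72 -1.1   4.2 ] M [-0.01  1.13  0.03] open 0.71
go [ 0.0061 -0.0035  0.0003] twist [ 0.3  -0.28 -0.18] q [ 0.11  0.38  1.82 -0.01  0.95 -1.58]
along -5.62 lat 4.22 z 0.0564 Fpush 6.8 Flat -0.27 Fz 4.2
```

>>> move_arm(
  linear=[
    [0.0012,0.0001,0.0003],
    [0.0012,0.0001,0.0003],
  ],
  twist=[
    [0,-0.1,0],
    [0,-0.1,0],
  ],
)

```text
time: 13.22
eef_pos: [0.5994, 0.1665, 0.0564]
tcp_rot: [-0.063, 0.998, -0.003, -0.004]
contact_force: [-8.2, -1.7, 5.7]
opening: 0.712
```

```bash
python3 -c "from h import *;st()"
```

```text
t 13.22 pos [0.5994 0.1665 0.0564] F [-8.17 -1.67  5.72] M [-0.04  1.31  0.01] open 0.712
go [ 0.0061 -0.0035  0.0003] twist [ 0.34 -0.48 -0.18] q [ 0.11  0.38  1.82 -0.01  0.95 -1.58]
along -5.61 lat 4.23 z 0.0564 Fpush 8.31 Flat -0.65 Fz 5.72
```

>>> move_arm(
  linear=[
    [0.0015,0.0001,0.0005],
    [0.0015,0.0001,0.0005],
  ],
  twist=[
    [0,-0.3,0],
    [0,-0.3,0],
  ],
)

```text
time: 13.38
eef_pos: [0.5995, 0.1665, 0.0564]
tcp_rot: [-0.063, 0.998, -0.003, -0.003]
contact_force: [-7.1, -0.6, 5.2]
opening: 0.711
```

```bash
python3 -c "from h import *;st()"
```

```text
t 13.38 pos [0.5995 0.1665 0.0564] F [-7.07 -0.55  5.22] M [0.05 1.34 0.06] open 0.711
go [ 0.006  -0.0035  0.0003] twist [ 0.39 -0.35 -0.19] q [ 0.11  0.38  1.82 -0.01  0.95 -1.58]
along -5.51 lat 4.23 z 0.0564 Fpush 7.08 Flat 0.32 Fz 5.22
```

>>> move_arm(
  linear=[
    [0.0019,0.0001,0.0005],
    [0.0019,0.0001,0.0005],
  ],
  twist=[
    [0,-0.3,0],
    [0,-0.3,0],
  ],
)

```text
time: 13.55
eef_pos: [0.5998, 0.1666, 0.0565]
tcp_rot: [-0.063, 0.998, -0.004, -0.003]
contact_force: [-9.1, -0.6, 6.1]
opening: 0.712
```

```bash
python3 -c "from h import *;st()"
```

```text
t 13.55 pos [0.5998 0.1666 0.0565] F [-9.09 -0.61  6.06] M [0.06 1.53 0.06] open 0.712
go [ 0.0057 -0.0036  0.0002] twist [ 0.44 -0.32 -0.21] q [ 0.11  0.38  1.82 -0.01  0.95 -1.58]
along -5.25 lat 4.23 z 0.0565 Fpush 9.09 Flat 0.51 Fz 6.06
```

>>> move_arm(
  linear=[
    [0.002,0.0001,0.001],
    [0.002,0.0001,0.001],
  ],
  twist=[
    [0,-0.3,0],
    [0,-0.3,0],
  ],
)

```text
time: 13.72
eef_pos: [0.5998, 0.1666, 0.0565]
tcp_rot: [-0.063, 0.998, -0.004, -0.003]
contact_force: [-8.0, -1.2, 3.7]
opening: 0.711
```

```bash
python3 - <<'E'
from h import *
st()
c=cam("scene"); t=cam("top")
a=cv2.resize(c["img"][110:190,240:330],None,fx=4.4,fy=4.4,interpolation=cv2.INTER_CUBIC); b=cv2.resize(t["img"][140:220,120:210],None,fx=4.4,fy=4.4,interpolation=cv2.INTER_CUBIC)
cv2.imwrite("pics/st8.png",np.hstack([a,b]))
E
```

```text
t 13.72 pos [0.5998 0.1666 0.0565] F [-7.99 -1.19  3.68] M [0.07 1.35 0.09] open 0.711
go [ 0.0057 -0.0036  0.0002] twist [ 0.5  -0.31 -0.22] q [ 0.11  0.38  1.82 -0.01  0.95 -1.58]
along -5.18 lat 4.23 z 0.0565 Fpush 8.07 Flat -0.2 Fz 3.68
```

View pics/st8.png

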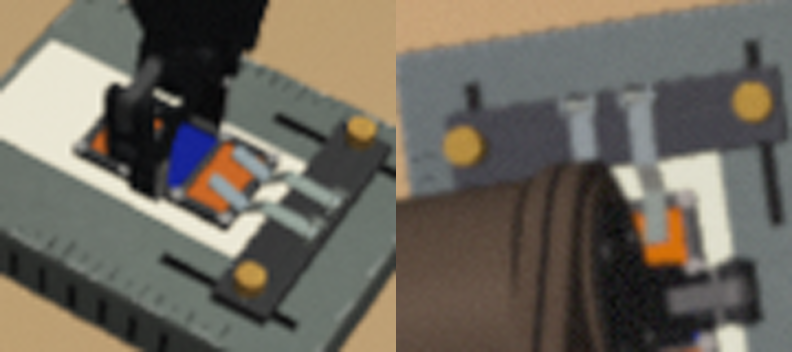

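```bash
python3 - <<'E'
import cv2,numpy as np
A=[cv2.imread(f"pics/st{i}.png") for i in(7,8)]
for nm,x0,x1,y0,y1 in(("scene front",160,290,130,240),("scene rear",60,130,100,190),("finger",120,170,130,205),("top panel",630,720,180,290)):
    m=[]
    for a in A:
        h=cv2.cvtColor(a[y0:y1,x0:x1],cv2.COLOR_BGR2HSV); 
        b=((h[...,0]>100)&(h[...,0]<130)&(h[...,1]>150)); o=((h[...,0]<15)&(h[...,1]>180)&(h[...,2]>120))
        out=[]
        for k in(b,o):
            v,u=np.nonzero(k); out+= [len(u), (u.mean()/4.4).round(2) if len(u) else None,(v.mean()/4.4).round(2) if len(u) else None]
        m.append(out)
    print(nm,m)
    T=cv2.matchTemplate(A[1],A[0][y0:y1,x0:x1],cv2.TM_CCOEFF_NORMED); _,v,_,p=cv2.minMaxLoc(T); print('  match shift px',(p[0]-x0)/4.4,(p[1]-y0)/4.4,v)
E
```

```text
scene front [[1754, np.float64(5.2), np.float64(5.0), 1523, np.float64(12.49), np.float64(10.36)], [1750, np.float64(6.18), np.float64(5.25), 1375, np.float64(13.38), np.float64(10.92)]]
  match shift px 0.6818181818181818 0.22727272727272727 0.9703660607337952
scene rear [[16, np.float64(10.07), np.float64(1.73), 102, np.float64(7.9), np.float64(9.35)], [0, None, None, 139, np.float64(9.05), np.float64(9.72)]]
  match shift px 0.9090909090909091 0.45454545454545453 0.9944527745246887
finger [[252, np.float64(10.67), np.float64(6.83), 0, None, None], [38, np.float64(10.47), np.float64(9.45), 0, None, None]]
  match shift px 1.1363636363636362 0.45454545454545453 0.9938045144081116
top panel [[0, None, None, 485, np.float64(8.94), np.float64(14.75)], [0, None, None, 514, np.float64(8.23), np.float64(12.91)]]
  match shift px -0.45454545454545453 -1.5909090909090908 0.9845125079154968
```

>>> move_arm(
  linear=[
    [0.003,0.0002,0.001],
  ],
  twist=[
    [0,-0.3,0],
  ],
)

```text
time: 13.9
eef_pos: [0.6004, 0.1666, 0.0565]
tcp_rot: [-0.064, 0.998, -0.004, -0.004]
contact_force: [-7.3, -1.6, 4.8]
opening: 0.714
```

```bash
python3 -c "from h import *;st()"
```

```text
t 13.9 pos [0.6004 0.1666 0.0565] F [-7.27 -1.6   4.78] M [0.06 1.31 0.09] open 0.714
go [ 0.0051 -0.0036  0.0002] twist [ 0.54 -0.38 -0.24] q [ 0.11  0.38  1.81 -0.01  0.95 -1.58]
along -4.58 lat 4.23 z 0.0565 Fpush 7.41 Flat -0.7 Fz 4.78
```

>>> move_arm(
  linear=[
    [0.003,0.0002,0.001],
    [0.003,0.0002,0.001],
  ],
  twist=[
    [0,-0.3,0],
    [0,-0.3,0],
  ],
)

```text
time: 14.07
eef_pos: [0.6052, 0.167, 0.0568]
tcp_rot: [-0.064, 0.998, -0.005, 0.001]
contact_force: [-2.7, -0.5, -1.6]
opening: 0.711
```

```bash
python3 -c "from h import *;st()"
```

```text
t 14.07 pos [0.6052 0.167  0.0568] F [-2.72 -0.49 -1.58] M [0.03 0.47 0.04] open 0.711
go [ 0.0003 -0.004  -0.0001] twist [ 0.56  0.11 -0.25] q [ 0.11  0.39  1.81 -0.01  0.94 -1.58]
along 0.23 lat 3.96 z 0.0568 Fpush 2.76 Flat -0.15 Fz -1.58
```

>>> move_arm(
  linear=[
    [0.003,0.0002,0.001],
    [0.003,0.0002,0.001],
  ],
  twist=[
    [0,-0.3,0],
    [0,-0.3,0],
  ],
)

```text
time: 14.23
eef_pos: [0.6119, 0.1673, 0.0572]
tcp_rot: [-0.064, 0.998, -0.005, 0.007]
contact_force: [-0.5, 0.3, -3.5]
opening: 0.716
```

```bash
python3 -c "from h import *;st()"
```

```text
t 14.23 pos [0.6119 0.1673 0.0572] F [-0.46  0.25 -3.46] M [0.02 0.28 0.03] open 0.716
go [-0.0064 -0.0043 -0.0005] twist [ 0.55  0.86 -0.24] q [ 0.11  0.39  1.8  -0.01  0.93 -1.58]
along 6.92 lat 3.5 z 0.0572 Fpush 0.43 Flat 0.31 Fz -3.46
```

```bash
python3 - <<'E'
from h import *
c=cam("scene"); t=cam("top"); st()
a=cv2.resize(c["img"][110:190,240:330],None,fx=4.4,fy=4.4,interpolation=cv2.INTER_CUBIC); b=cv2.resize(t["img"][140:220,120:210],None,fx=4.4,fy=4.4,interpolation=cv2.INTER_CUBIC)
cv2.imwrite("pics/st9.png",np.hstack([a,b]))
E
```

```text
t 14.33 pos [0.6123 0.1674 0.0575] F [ 0.96  0.24 -3.35] M [-0.02  0.04  0.  ] open 0.711
go [-0.0068 -0.0044 -0.0008] twist [ 0.55  0.88 -0.24] q [ 0.11  0.39  1.8  -0.01  0.93 -1.58]
along 7.24 lat 3.49 z 0.0575 Fpush -0.98 Flat 0.12 Fz -3.35
```

View pics/st9.png

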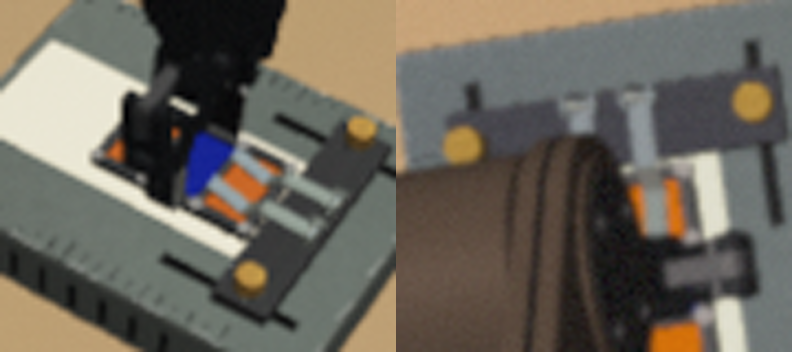

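>>> move_arm(
  linear=[
    [0,0,-0.0005],
    [0,0,-0.0004],
  ],
  twist=[
    [0.2,0.4,-0.1],
    [0.2,0.4,-0.1],
  ],
)

```text
time: 14.5
eef_pos: [0.6126, 0.1675, 0.0564]
tcp_rot: [-0.062, 0.998, -0.001, 0.001]
contact_force: [-2.5, -0.6, 1.1]
opening: 0.711
```

```bash
python3 -c "from h import *;st()"
```

```text
t 14.5 pos [0.6126 0.1675 0.0564] F [-2.46 -0.6   1.08] M [-0.11  0.4   0.05] open 0.711
go [-0.0071 -0.0045  0.0003] twist [ 0.11  0.08 -0.04] q [ 0.11  0.4   1.79 -0.    0.95 -1.58]
along 7.62 lat 3.59 z 0.0564 Fpush 2.51 Flat -0.3 Fz 1.08
```

Level again and seated on the stage. Now millimetre steps, one at a time.

>>> move_arm(
  linear=[
    [0.001,0.0001,0],
  ],
  twist=[
    [0,0,0],
  ],
)

```text
time: 14.58
eef_pos: [0.6137, 0.1675, 0.0565]
tcp_rot: [-0.062, 0.998, -0.001, 0.0]
contact_force: [-2.6, 0.1, -1.6]
opening: 0.71
```

```bash
python3 -c "from h import *;st()"
```

```text
t 14.58 pos [0.6137 0.1675 0.0565] F [-2.6   0.06 -1.56] M [-0.06  0.34  0.02] open 0.71
go [-0.0082 -0.0045  0.0002] twist [ 0.11  0.05 -0.02] q [ 0.11  0.4   1.79 -0.    0.95 -1.59]
along 8.73 lat 3.44 z 0.0565 Fpush 2.57 Flat 0.38 Fz -1.56
```

>>> move_arm(
  linear=[
    [0.001,0.0001,0],
  ],
  twist=[
    [0,0,0],
  ],
)

```text
time: 14.67
eef_pos: [0.6148, 0.1675, 0.0565]
tcp_rot: [-0.062, 0.998, -0.001, 0.0]
contact_force: [-1.5, -0.4, -2.0]
opening: 0.708
```

```bash
python3 -c "
from h import *
st()
c=cam('scene'); t=cam('top'); st()
a=cv2.resize(c['img'][110:190,240:330],None,fx=4.4,fy=4.4,interpolation=cv2.INTER_CUBIC); b=cv2.resize(t['img'][140:220,120:210],None,fx=4.4,fy=4.4,interpolation=cv2.INTER_CUBIC)
cv2.imwrite('pics/st10.png',np.hstack([a,b]))"
```

```text
t 14.67 pos [0.6148 0.1675 0.0565] F [-1.47 -0.45 -1.99] M [-0.08  0.27 -0.01] open 0.708
go [-0.0093 -0.0045  0.0002] twist [ 0.1   0.03 -0.01] q [ 0.11  0.41  1.78 -0.    0.95 -1.59]
along 9.83 lat 3.35 z 0.0565 Fpush 1.52 Flat -0.26 Fz -1.99
t 14.77 pos [0.6151 0.1675 0.0566] F [-0.36 -0.25 -1.35] M [-0.03  0.11  0.04] open 0.711
go [-0.0096 -0.0045  0.0001] twist [ 0.11  0.08 -0.02] q [ 0.11  0.41  1.78 -0.    0.95 -1.58]
along 10.1 lat 3.32 z 0.0566 Fpush 0.39 Flat -0.21 Fz -1.35
```

View pics/st10.png

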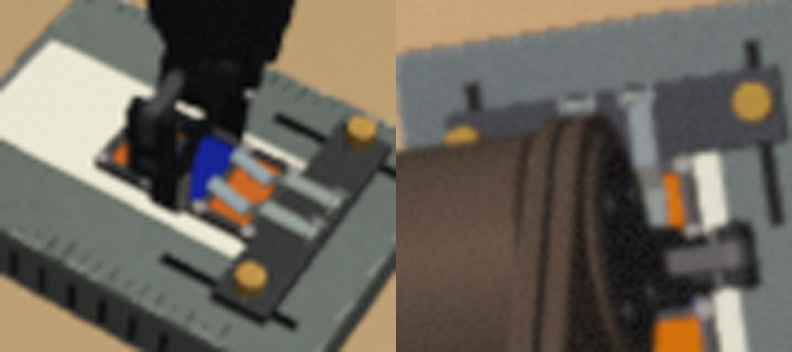

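```bash
cat >> h.py <<'E'
def clipz(c):
    W=pts(c); h=cv2.cvtColor(c['img'],cv2.COLOR_BGR2HSV); e=np.array([.9924,.1228]); n=np.array([-.1228,.9924])
    d=W[...,:2]-[0.6055,0.163]; A=d@e*1000; L=d@n*1000; Z=W[...,2]*1000
    for lo in(-18,8) :
        for a0 in range(24,84,6):
            m=(A>a0)&(A<=a0+6)&(L>lo)&(L<lo+16)&(h[...,1]<75)&(h[...,2]>110)&(Z>52)
            print(lo,a0,m.sum(),np.round(np.nanmedian(Z[m]),1) if m.sum() else None,np.round(np.nanmax(Z[m]),1) if m.sum() else None)
E
python3 -c "
from h import *
c=cam('scene'); clipz(c); st()"
```

```text
-18 24 7 63.9 64.8
-18 30 9 60.7 63.1
-18 36 10 59.4 244.6
-18 42 10 57.4 243.4
-18 48 1 58.1 58.1
-18 54 6 64.0 66.9
-18 60 7 65.1 66.4
-18 66 7 65.1 67.6
-18 72 8 63.8 66.1
-18 78 8 64.2 65.8
8 24 7 63.4 66.1
8 30 8 60.2 63.8
8 36 8 58.1 242.9
8 42 10 56.8 243.8
8 48 1 58.9 58.9
8 54 4 64.9 66.2
8 60 7 65.1 65.7
8 66 8 64.3 68.3
8 72 7 63.1 64.2
8 78 6 64.3 65.9
t 14.82 pos [0.6151 0.1675 0.0566] F [-0.77  0.22 -1.93] M [-0.05  0.19 -0.01] open 0.712
go [-0.0096 -0.0045  0.0001] twist [ 0.11  0.1  -0.02] q [ 0.11  0.41  1.78 -0.    0.95 -1.58]
along 10.09 lat 3.31 z 0.0566 Fpush 0.74 Flat 0.32 Fz -1.93
```

```bash
python3 -c "
from h import *
c=dict(np.load('scene0.npz')); clipz(c)"
```

```text
-18 24 8 59.3 63.1
-18 30 10 58.2 60.9
-18 36 9 56.5 57.8
-18 42 9 54.9 56.4
-18 48 3 55.3 55.4
-18 54 6 63.7 64.5
-18 60 7 63.8 66.0
-18 66 7 63.6 64.5
-18 72 6 63.5 65.5
-18 78 7 64.2 67.1
8 24 10 60.3 61.9
8 30 8 58.2 60.1
8 36 9 56.4 57.7
8 42 8 54.1 55.6
8 48 4 56.0 60.0
8 54 7 62.0 64.5
8 60 8 62.6 64.1
8 66 8 63.9 66.1
8 72 6 64.4 64.8
8 78 6 65.0 66.1
```

>>> move_arm(
  linear=[
    [0.001,0.0001,0],
    [0,0,0],
  ],
  twist=[
    [0,0,0],
    [0,0,0],
  ],
)

```text
time: 14.98
eef_pos: [0.6152, 0.1676, 0.0565]
tcp_rot: [-0.062, 0.998, -0.001, -0.001]
contact_force: [-0.8, -0.5, -1.3]
opening: 0.713
```

```bash
python3 -c "
from h import *
st()
c=cam('scene'); clipz(c)
t=cam('top');st()
a=cv2.resize(c['img'][110:190,240:330],None,fx=4.4,fy=4.4,interpolation=cv2.INTER_CUBIC); b=cv2.resize(t['img'][140:220,120:210],None,fx=4.4,fy=4.4,interpolation=cv2.INTER_CUBIC)
cv2.imwrite('pics/st11.png',np.hstack([a,b]))"
```

```text
t 14.98 pos [0.6152 0.1676 0.0565] F [-0.83 -0.48 -1.3 ] M [-0.06  0.16  0.  ] open 0.713
go [-0.0097 -0.0046  0.0002] twist [ 0.12 -0.06 -0.  ] q [ 0.11  0.41  1.78 -0.    0.95 -1.58]
along 10.21 lat 3.36 z 0.0565 Fpush 0.88 Flat -0.38 Fz -1.3
-18 24 7 63.4 64.6
-18 30 10 61.6 244.2
-18 36 11 58.6 243.6
-18 42 12 58.1 245.4
-18 48 2 57.2 57.4
-18 54 5 64.7 67.6
-18 60 8 64.3 67.1
-18 66 8 64.5 65.0
-18 72 7 64.5 65.4
-18 78 7 64.0 65.7
8 24 7 62.8 63.9
8 30 7 61.4 62.7
8 36 8 59.4 244.3
8 42 9 56.6 242.9
8 48 1 57.2 57.2
8 54 4 65.1 65.4
8 60 7 65.9 66.8
8 66 7 65.8 66.8
8 72 6 64.3 66.1
8 78 7 64.6 65.6
t 15.08 pos [0.6152 0.1676 0.0565] F [-2.23 -1.61 -1.14] M [-0.04  0.29 -0.07] open 0.712
go [-0.0097 -0.0046  0.0002] twist [ 0.12 -0.05  0.  ] q [ 0.11  0.41  1.78 -0.    0.95 -1.58]
along 10.23 lat 3.35 z 0.0565 Fpush 2.41 Flat -1.32 Fz -1.14
```

View pics/st11.png

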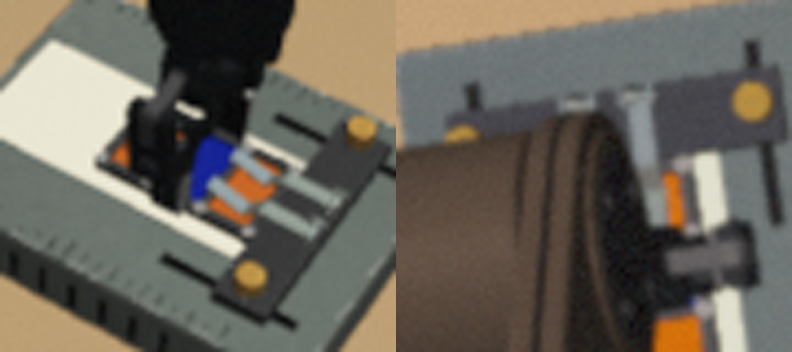

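>>> move_arm(
  linear=[
    [0.0012,0.0001,0],
  ],
  twist=[
    [0,0,0],
  ],
)

```text
time: 15.17
eef_pos: [0.6153, 0.1676, 0.0564]
tcp_rot: [-0.061, 0.998, -0.001, -0.002]
contact_force: [-7.8, -1.6, 2.8]
opening: 0.711
```

```bash
python3 -c "
from h import *
st()"
```

```text
t 15.17 pos [0.6153 0.1676 0.0564] F [-7.8  -1.6   2.79] M [-0.21  1.16 -0.05] open 0.711
go [-0.0098 -0.0046  0.0003] twist [ 0.15 -0.25 -0.  ] q [ 0.11  0.41  1.78 -0.    0.96 -1.58]
along 10.26 lat 3.34 z 0.0564 Fpush 7.94 Flat -0.63 Fz 2.79
```

>>> move_arm(
  linear=[
    [-0.0008,-0.0001,0],
    [0,0,0],
  ],
  twist=[
    [0,0,0],
    [0,0,0],
  ],
)

```text
time: 15.33
eef_pos: [0.6152, 0.1676, 0.0568]
tcp_rot: [-0.062, 0.998, -0.001, -0.001]
contact_force: [-3.2, 0.2, -2.2]
opening: 0.709
```

```bash
python3 -c "
from h import *
st()"
```

```text
t 15.33 pos [0.6152 0.1676 0.0568] F [-3.19  0.18 -2.18] M [-0.02  0.48 -0.09] open 0.709
go [-0.0097 -0.0046 -0.0001] twist [ 0.13 -0.11 -0.  ] q [ 0.11  0.41  1.78 -0.    0.95 -1.58]
along 10.23 lat 3.33 z 0.0568 Fpush 3.14 Flat 0.57 Fz -2.18
```

>>> move_arm(
  linear=[
    [0,0,0],
    [0,0,0],
    [0,0,0],
    [0,0,0],
    [0,0,0],
    [0,0,0],
  ],
  twist=[
    [0,0,0],
    [0,0,0],
    [0,0,0],
    [0,0,0],
    [0,0,0],
    [0,0,0],
  ],
  grip=1.0,
)

```text
time: 15.83
eef_pos: [0.6203, 0.168, 0.0605]
tcp_rot: [-0.062, 0.998, -0.001, 0.006]
contact_force: [-0.2, -0.4, -0.4]
opening: 1.0
```

```bash
python3 -c "
from h import *
st()
c=cam('scene')
cv2.imwrite('pics/s12.png',cv2.resize(c['img'][90:200,220:350],None,fx=5,fy=5,interpolation=cv2.INTER_CUBIC))"
```

```text
t 15.83 pos [0.6203 0.168  0.0605] F [-0.21 -0.39 -0.44] M [-0.08  0.02 -0.02] open 1.0
go [-0.0148 -0.005  -0.0038] twist [ 0.05  0.66 -0.02] q [ 0.11  0.41  1.78 -0.    0.95 -1.59]
along 15.35 lat 3.15 z 0.0605 Fpush 0.25 Flat -0.36 Fz -0.44
```

View pics/s12.png

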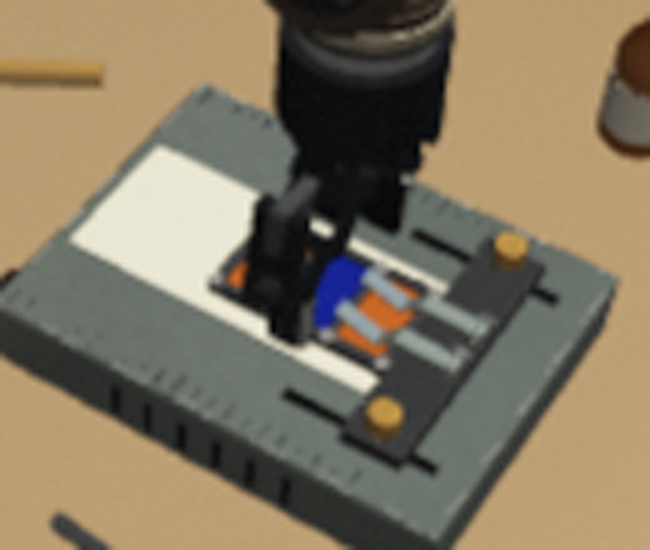

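>>> move_arm(
  linear=[
    [0,0,0.008],
    [0,0,0.012],
    [0,0,0.02],
    [0,0,0.025],
    [-0.01,0,0.03],
    [-0.03,0,0.03],
    [-0.03,0,0.02],
    [-0.03,-0.02,0],
    [-0.02,-0.03,0],
    [0,-0.035,0],
    [0,-0.035,0],
    [0,-0.035,0],
    [0,0,0],
  ],
  twist=[
    [0,0,0],
    [0,0,0],
    [0,0,0],
    [0,0,0],
    [0,0,0],
    [0,0,0],
    [0,0,0],
    [0,0,0],
    [0,0,0],
    [0,0,0],
    [0,0,0],
    [0,0,0],
    [0,0,0],
  ],
)

```text
time: 16.97
eef_pos: [0.4964, 0.0098, 0.2275]
tcp_rot: [-0.065, 0.998, -0.002, 0.016]
contact_force: [-0.4, 0.1, 0.5]
opening: 1.001
```

```bash
python3 - <<'E'
from h import *
st()
c=cam("scene"); t=cam("top"); clipz(c)
a=cv2.resize(c["img"][100:190,230:330],None,fx=4,fy=4,interpolation=cv2.INTER_CUBIC); b=cv2.resize(t["img"][140:230,115:215],None,fx=4,fy=4,interpolation=cv2.INTER_CUBIC)
cv2.imwrite("pics/st13.png",np.hstack([a,b]))
for n,c in(("scene",c),("top",t)):
    W=pts(c); h=cv2.cvtColor(c['img'],cv2.COLOR_BGR2HSV); m=(h[...,1]>185)&(h[...,2]>60)&(np.hypot(W[...,0]-0.62,W[...,1]-0.167)<0.08)&(W[...,2]<.075)
    P=np.array([onplane(c,u,v,0.0555)[:2] for v,u in zip(*np.nonzero(m))],np.float32); print(n,cv2.minAreaRect(P),np.nanmedian(W[m][:,2]))
E
```

```text
t 16.97 pos [0.4964 0.0098 0.2275] F [-0.36  0.07  0.55] M [ 0.03  0.02 -0.01] open 1.001
go [ 0.1091  0.1532 -0.1708] twist [ 0.13  1.9  -0.45] q [-0.19 -0.12  2.04  0.    1.2  -1.89]
along -127.1 lat -138.69 z 0.2275 Fpush 0.35 Flat 0.11 Fz 0.55
-18 24 7 62.2 64.1
-18 30 8 61.5 62.0
-18 36 7 58.9 59.6
-18 42 8 56.2 58.6
-18 48 1 55.9 55.9
-18 54 5 64.5 66.4
-18 60 7 65.4 66.3
-18 66 9 63.6 67.4
-18 72 8 65.3 66.9
-18 78 8 64.8 66.1
8 24 6 62.9 65.9
8 30 7 61.1 62.3
8 36 8 58.7 61.8
8 42 8 56.1 59.7
8 48 1 57.6 57.6
8 54 4 64.8 66.0
8 60 6 65.2 66.7
8 66 8 64.8 66.6
8 72 7 64.4 66.6
8 78 6 63.9 64.9
scene ((0.6135876774787903, 0.16732732951641083), (0.08733683824539185, 0.04513487592339516), 6.422483444213867) 0.0544779848812622
top ((0.6151379942893982, 0.16843780875205994), (0.08913524448871613, 0.04682718217372894), 7.0806684494018555) 0.05615966562333602
```

View pics/st13.png

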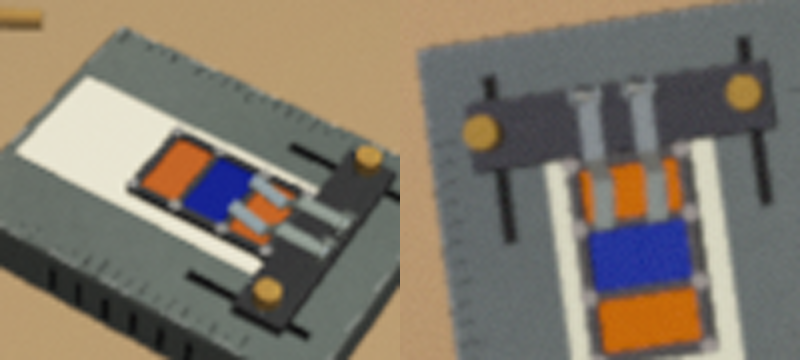

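```bash
python3 -c "
from plant import *
print(sign_off())"
```

```text
the job is handed in; nothing more can be done
None
```

The panel is in place under both clips, released, and handed in at about 17 s; `sign_off()` gives no verdict.

**What I did:** I gripped the panel by its long edges on the rest and laid it flat on the stage, short of the clips. I shifted it about 3.5 mm sideways to centre it on them, then slid it in while reading the wrist force.

**Push forces:**
- **Lips:** they met the panel about 28 mm before where I later felt the stop.
- **Climb:** the highest reading was about 9 N. It stuck there, so I used 3 mm commands until it went through.
- **Snap:** it then moved about 11 mm between two readings, so I have no reading at the moment of the snap. The push was near 0.4 N afterwards.
- **Stop:** my last 1.2 mm command pressed the panel against the stop at about 8 N, and I eased off before letting go. All readings were under the 16 N limit.

**Last checks:**
- **Panel:** it lies at about 7.1° (top camera) or 6.4° (scene camera), against 7.05° for the stage. Its glass is about 5.5 mm above the stage top, as it should be when flat, and its end is at the bar.
- **Clips:** depth readings put them about 1.5–3 mm above their empty height, which fits about 0.05 rad, down on the glass. The border would give 4.5–6 mm. These readings scatter by about 1 mm, and I could not read the joint angles directly.
- **Robot:** the gripper is open and well clear, with no contact force. I did not re-measure the other things on the bench; the arm passed over some of them but only touched the panel and stage.

**What disagreed:**
- The cameras put the stage centre 5–6 mm apart in y, which led to the sideways shift.
- My first camera estimate of the stop was several mm too near, and a later one from the pictures was too far. I used the felt position instead.
- While the clips were on the border, my upward corrections lifted the tool about 1 mm and tilted it about 1°. I lowered and levelled it before going on.

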